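Hold an electrode cartridge home in its contact-check dock

TASK

Take the electrode cartridge out of the tray (its orange rib is the grip) and put it in the aluminium contact-check dock, gold pads towards the fence pins, its end up against the steel stop. Push it diagonally, forwards and down, until its long edge is hard against the fence and it lies flat on the bed with both sets of spring pins pressed in; hold it so for at least three seconds and finish still holding it pressed there: do not let go at the end. The cartridge is delicate: keep both grip and push under about 20 N, and leave the other things where they are.

Things in the scene. Friction and masses are not known exactly. Their poses are not given: they have to be found in the camera images.
- cartridge_centre (a point): Electrode cartridge, black plate 46 (x) x 70 (y) x 14 mm, with an orange grip rib 14 (x) x 34 (y) mm rising 18 mm from its middle. This point: middle of the cartridge, 16 mm above its underside, 16 mm below the rib's top, 2 mm above the plate's upper face beside the rib. x points to the long edge with the gold pads, y along the long edges, z up. Starts flat in the tray.
- cartridge_pads (a point): Middle of the gold-padded long edge of the cartridge, 5 mm above its underside and 23 mm from its middle along the cartridge's x; axes as the cartridge's
- cartridge: The cartridge (56 to 112 g): origin at the centre of its underside, axes as cartridge_centre. The plate is slippery plastic (friction about 0.2 on the dock), the rib is not (about 0.6). Bring it up to the fence before bearing down fully: weight on the bed makes it drag. Its housing stands a grip of 25 N
- dock_corner (a point): Inner corner of the fixed dock, where fence face, stop face and bed (14 mm above the worktop) meet. x: away from the robot, into the fence; y: left, into the stop; z up. When home the cartridge's axes are parallel to these and its middle lies 23 mm before the fence (-x), 35 mm right of the stop (-y), 16 mm above the bed. The bed is open to -x and -y.
- dock: Dock: aluminium plate 120 x 140 mm, black fence (contact block) 29 x 100 mm along its far side, dark steel stop block 52 x 14 mm at its left end; both stand 10 mm above the bed, lower than the cartridge's plate. Origin on the worktop under its middle; axes as dock_corner, which lies at (28, 40, 14) mm
- fence_pins (a joint): Row of eight gold spring pins in the fence face, 5 mm above the bed, 3 mm proud. 0 = out; 0.003 = pressed flush with the fence. About 2.4 N to start, 6 N when flush; they push the cartridge back when it is let go.
- bed_pins (a joint): Four gold spring pins in the bed below the cartridge's place, 3 mm proud. 0 = up; 0.003 = pressed flush with the bed. About 1.8 N to start, 4.5 N when flush; the cartridge's own weight does not press them in.
- work_tray: White enamel tray 177 x 258 x 20 mm, fixed, in which the cartridge lies; floor 2 mm thick, walls 18 mm high; origin under its middle. A tall fixed microscope stands to its left, eyepieces towards the robot: keep arm and gripper clear of it
- dish_a: Bystander: clear culture dish, 58 mm across, 15 mm high, in the tray right of the cartridge; origin under its middle
- forceps: Bystander: steel forceps 119 mm long, 9 mm high, lying at the left end of the tray; origin under its middle
- objective_case: Bystander: screw-top objective case, black lid, 36 mm across, 54 mm high, behind the dock; origin under its middle
- hex_driver: Bystander: hex driver, blue handle, 127 mm long, 18 mm high, on the worktop before the dock; origin under its middle
Things that resemble listed ones, but are neither listed nor needed, are in the scene too. Leave any brown look-alike of the cartridge alone.

How it is judged:
By the outcome, as a careful person would: the job done as asked, in the order asked, and still so for the second after the job is handed in, while the arm keeps its last pose, push and grip.
It also fails if it takes over 64 s, if anything falls off the work surface, if the arm or the gripper's body presses on something with over 40 N, if the wrist force passes 120 N, or if a joint passes its speed limit or range.

ROBOT

A 6-joint arm with a two-finger parallel gripper is mounted at the origin on a cart in front of the work surface, level with it; the furniture and walls round the work are solid. World frame = base frame: x ahead of the robot, y to its left, z up, the work surface at z = 0. Lengths are in m, angles in rad, forces in N, time in s.
With the tool pointing down it reaches from about 0.325 to 0.85 m from the base axis. Payload 4.4 kg.
Tool frame: the origin (TCP) lies at the very end of the fingers, on their centre line; the grasp point (between the pads) lies 19 mm behind it (ctrl.pinch_z is the distance from the TCP to the grasp point, in m); z points along the fingers, y is the direction in which the jaws open and shut (so a half turn about z gives the same grasp; the last joint's range is limited). The gripper opens to 94 mm and grips with 3 to 60 N. Pads are 16 mm wide; open, the fingers measure 119 mm over their backs; the gripper's body (75 mm by 177 mm) begins 78 mm behind the grasp point.
Start: joints at [1.081, 0.207, 1.542, -0, 1.393, -0.15], TCP at [0.191, 0.542, 0.17] pointing down, gripper open.
Joint ranges: [-2.73, 2.73], [-0.86, 2.22], [0.23, 2.46], [-1.11, 4.25], [0.08, 2.63], [-2.82, 2.82]. Speed limits (rad/s): [2.79, 2.79, 3.14, 3.14, 3.14, 3.14].

INTERFACE

Orientations are given as a unit quaternion [w, x, y, z].
In Python, from cell import ctrl gives the robot as it stands.
- The arm moves only by the tool carry_out, never from a script. Its argument "rows" is a list of rows, each a list of 6 numbers: the shift along the tool's x, y, z in mm, then the turn, a rotation vector about the tool's x, y, z in rad. A call has 1 to 8 rows; each row is the pose to reach, as a shift and turn from the pose commanded when the call began, along the tool's axes at that moment; what a row does not reach only later rows make up. A row lasts 1/8 s, in which the tool goes at most 62.5 mm and 10.7 degrees, less where a joint would pass 70% of its speed; a pose out of reach is approached as far as the arm can. A call with a gripper value outside its range is refused whole. "hand" is the opening, from 0 (shut) to 1 (fully open), set as the call begins (left out, the last holds). The fingers move at their own pace and stop on an object; "squeeze" is the grip in N (left out, the last holds). Time passes only in rows, so rows that repeat a pose let the fingers close. It gives the time, the measured TCP pose, the force and the opening at its end, in the units of the state.
- ctrl.observe(): the state, without advancing time (a new reading comes with each control period).
- ctrl.grab_frame(name): name is "scene" or "top" or "wrist"; returns the picture (384x512x3 uint8, blue, green, red); there is no depth.
- ctrl.camera_info(name): a dict with "fx", "fy", "cx", "cy" (pixels), "k1" (the pictures are not rectified: a ray, as slopes to the right and down, at radius r is drawn at 1 + k1 r^2 times it, then the intrinsics apply), "rvec" (rotation vector, rad) and "tvec" (3), from world to camera coordinates, as OpenCV has them; the wrist camera has in their place "hand_eye" (4x4, takes a point from camera to tool coordinates, whose origin is the TCP and whose axes are the flange's). Camera axes: x right, y down, z forward; pixel columns grow to the right and rows downward; lengths in m; the calibration is good to about 2 mm. A picture is of the moment at which its call begins: read the wrist's pose just before it. camera_info takes no time and is no camera call.
- ctrl.job_done(): hands the job in, once; it reports no verdict.
The state is a dict: "time": time; "joint_pos": joint angles; "joint_vel": joint speeds; "tau": joint torques, N m; "tool_pos": TCP position; "eef_rot": TCP orientation; "contact_force": force on the tool from outside, world axes, zero at the start; "wrist_torque": the same for the moment, N m; "opening": finger opening in m.
Only numpy, scipy, OpenCV 4.12 (cv2) and the standard library are available. Lean on these libraries where they do the work, as an engineer would, in place of code of your own. Each camera call takes 0.05 s, during which the arm holds its last target.

## Working session

There is one attempt and no reset: what is moved stays moved. The work goes in short steps, Python scripts to look and compute and a tool call to move; the robot and the scene stay as the last step left them, time stands still between calls to the robot, and variables do not carry over. Pictures are saved under pics/ and viewed, and the job is handed in when it is done.

Besides the shell and the picture viewer there is one more tool, called after "Request:" in YAML: its name, and indented under it one key for each argument. carry_out: Moves the arm, as the interface text tells. Its arguments: {"type":"object","properties":{"rows":{"type":"array"},"hand":{"type":"number"},"squeeze":{"type":"number"}},"required":["rows"]}

```bash
mkdir -p pics; ls; python3 - <<'E'
from cell import ctrl
import cv2
print(ctrl.observe(), getattr(ctrl,'pinch_z',None))
for n in("scene","top","wrist"):
    print(n,ctrl.camera_info(n))
    cv2.imwrite(f"pics/{n}0.png",ctrl.grab_frame(n))
E
```

```text
pics
{'time': 0.0, 'joint_pos': array([ 1.08149700e+00,  2.07410444e-01,  1.54292812e+00,  1.23714833e-05,
        1.39346881e+00, -1.50493266e-01]), 'joint_vel': array([-2.24918474e-04,  5.95612595e-04,  2.17683989e-03, -7.05574065e-04,
        2.36161790e-03, -2.92669787e-05]), 'tau': array([ 1.22557394e-03, -3.70874906e+01, -2.81421465e+01,  6.99057709e-02,
        3.62328161e-02, -1.88314625e-04]), 'tool_pos': array([0.19069896, 0.54153894, 0.16890856]), 'eef_rot': array([-3.54007333e-04,  1.68594936e-01,  9.85684798e-01, -1.04926475e-03]), 'contact_force': array([0.74937416, 0.40762039, 0.47511034]), 'wrist_torque': array([ 0.02888243, -0.02385114, -0.01654516]), 'opening': 0.09400998210047502} 0.0188
scene {'fx': 421.98333963588095, 'fy': 421.98333963588095, 'cx': 255.40641811392226, 'cy': 189.9840732511169, 'k1': -0.11750735091629555, 'rvec': array([ 1.96343379, -0.95952228,  0.54955655]), 'tvec': array([-0.27250634,  0.27820014,  0.60334104])}
top {'fx': 381.143692152387, 'fy': 381.143692152387, 'cx': 255.78467307261838, 'cy': 187.00567667428078, 'k1': 0.03591705758282544, 'rvec': array([ 2.1925743 , -2.18650509,  0.0294002 ]), 'tvec': array([0.08215556, 0.54525934, 1.1595417 ])}
wrist {'fx': 270.8649954197772, 'fy': 270.8649954197772, 'cx': 255.99866831469828, 'cy': 192.51658474339408, 'k1': 0.017729811434231274, 'hand_eye': array([[ 3.97312361e-05, -9.60932077e-01, -2.76784286e-01,
         8.14683321e-02],
       [ 9.99999511e-01, -2.35220879e-04,  9.60179165e-04,
         1.45360080e-04],
       [-9.87772402e-04, -2.76784189e-01,  9.60931599e-01,
        -2.14662519e-01],
       [ 0.00000000e+00,  0.00000000e+00,  0.00000000e+00,
         1.00000000e+00]])}
```

View pics/scene0.png

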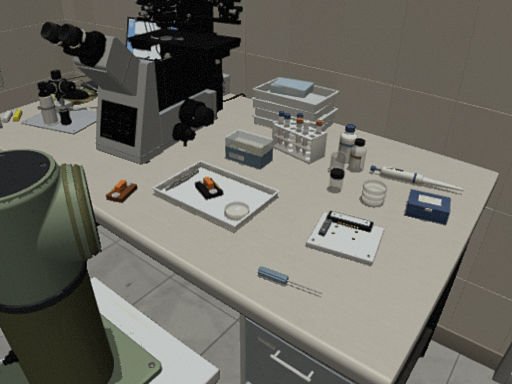

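View pics/top0.png

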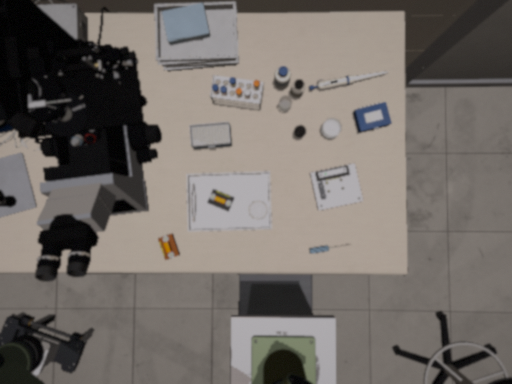

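View pics/wrist0.png

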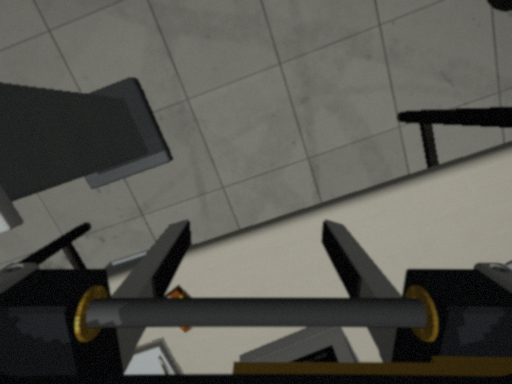

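```bash
cat > h.py <<'E'
import numpy as np, cv2
from scipy.spatial.transform import Rotation as R
from cell import ctrl
def rot(q): return R.from_quat([q[1],q[2],q[3],q[0]])
def cam(name,st=None):
    i=ctrl.camera_info(name)
    if name=="wrist":
        T=np.eye(4);T[:3,:3]=rot(st["eef_rot"]).as_matrix();T[:3,3]=st["tool_pos"]
        M=np.linalg.inv(T@i["hand_eye"])
    else:
        M=np.eye(4);M[:3,:3]=cv2.Rodrigues(i["rvec"])[0];M[:3,3]=i["tvec"]
    K=np.array([[i["fx"],0,i["cx"]],[0,i["fy"],i["cy"]],[0,0,1]]);D=np.array([i["k1"],0,0,0.])
    return K,D,M
def proj(c,P):
    K,D,M=c
    return cv2.projectPoints(np.asarray(P,float).reshape(-1,3),cv2.Rodrigues(M[:3,:3])[0],M[:3,3],K,D)[0].reshape(-1,2)
def ray(c,uv):
    K,D,M=c
    n=cv2.undistortPoints(np.asarray(uv,float).reshape(-1,1,2),K,D).reshape(-1,2)
    d=np.c_[n,np.ones(len(n))]@M[:3,:3]; o=-M[:3,:3].T@M[:3,3]
    return o,d/np.linalg.norm(d,axis=1)[:,None]
def onz(c,uv,z):
    o,d=ray(c,uv); return o+d*((z-o[2])/d[:,2])[:,None]
def tri(obs):
    A=np.zeros((3,3));b=np.zeros(3)
    for c,uv in obs:
        o,d=ray(c,uv);d=d[0];P=np.eye(3)-np.outer(d,d);A+=P;b+=P@o
    X=np.linalg.solve(A,b); return X,[np.round(proj(c,X)[0]-uv,1) for c,uv in obs]
def crop(img,x0,y0,x1,y1,f,name):
    cv2.imwrite(f"pics/{name}.png",cv2.resize(img[y0:y1,x0:x1],None,fx=f,fy=f,interpolation=cv2.INTER_CUBIC))
E
python3 - <<'E'
from h import *
t=cv2.imread("pics/top0.png");s=cv2.imread("pics/scene0.png")
crop(t,150,150,370,270,3.6,"topz")
crop(s,100,150,290,240,4.2,"scz"); crop(s,250,190,400,300,5,"scd")
c=cam("top"); 
for n,uv,z in [("cart",(221,200),.03),("brown",(169,246),.03),("dock",(336,187),.014)]: print(n,onz(c,uv,z).round(3))
E
```

```text
cart [[0.505 0.189 0.03 ]]
brown [[0.366 0.345 0.03 ]]
dock [[ 0.546 -0.162  0.014]]
```

View pics/topz.png

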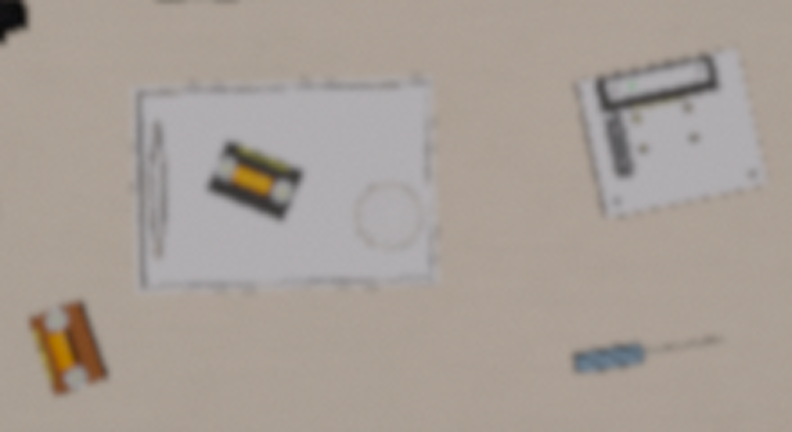

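View pics/scz.png

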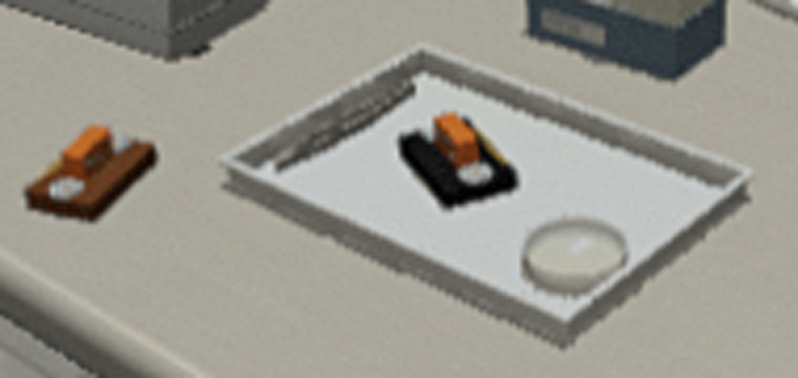

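View pics/scd.png

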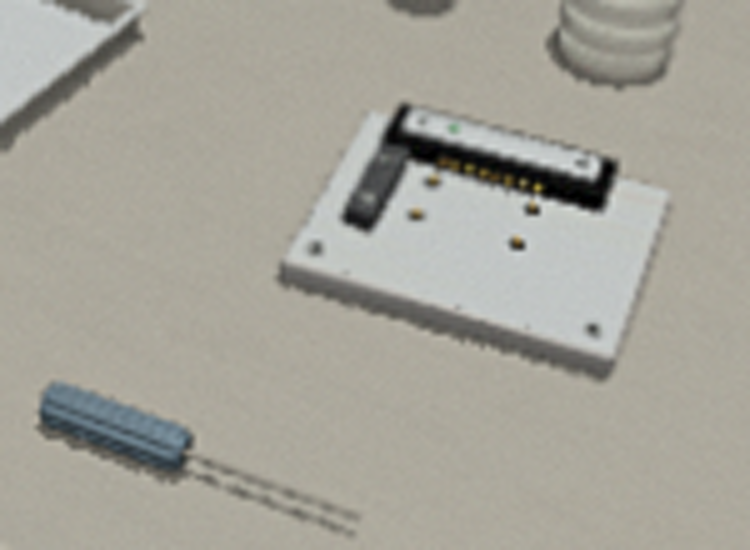

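Candidates: the black cartridge in the tray at top (221,200) / scene (208,188), and the brown look-alike outside the tray at top (169,246) / scene (122,190). I choose the black one. Its gold stripe is on its far, right-hand edge. The dock is at top (336,187).

```bash
cat >> h.py <<'E'
def step(xyz,yawdeg,base=None):
    "tool-frame shift mm + rotvec to reach world TCP xyz, tool y at yaw, z down; from base pose (pos,Rot) or measured"
    st=ctrl.observe()
    p,r=(st["tool_pos"],rot(st["eef_rot"])) if base is None else base
    y=np.radians(yawdeg); G=R.from_matrix(np.array([[-np.sin(y),np.cos(y),0],[np.cos(y),np.sin(y),0],[0,0,-1]]))
    return np.r_[r.inv().apply(np.asarray(xyz)-p)*1e3,(r.inv()*G).as_rotvec()].round(3)
def fmt(st):
    r=rot(st["eef_rot"]).as_matrix()
    return f't={st["time"]:.2f} p={st["tool_pos"].round(4)} yawY={np.degrees(np.arctan2(r[1,1],r[0,1])):.2f} z={r[:,2].round(4)} F={st["contact_force"].round(2)} op={st["opening"]:.4f}'
E
python3 - <<'E'
from h import *
c=cam("top"); s=cam("scene")
print("microscope corner",onz(s,[(142,160),(97,145)],0).round(3), onz(c,[(146,208),(148,125),(158,140)],0.05).round(3))
print(onz(c,[(146,208),(80,270),(158,140),(95,232)],0.3).round(3))
print(step((.28,.30,.2),20)); print(step((.44,.2,.2),-22))
E
```

```text
microscope corner [[0.51  0.449 0.   ]
 [0.487 0.633 0.   ]] [[0.48  0.41  0.05 ]
 [0.729 0.408 0.05 ]
 [0.684 0.377 0.05 ]]
[[0.483 0.333 0.3  ]
 [0.34  0.482 0.3  ]
 [0.642 0.308 0.3  ]
 [0.427 0.45  0.3  ]]
[-1.64439e+02 -1.98388e+02 -3.05270e+01 -2.00000e-03  1.00000e-03
  8.83000e-01]
[-3.48578e+02 -2.39532e+02 -3.04960e+01 -1.00000e-03  1.00000e-03
  1.61600e+00]
```

Request:
carry_out:
  rows:
    - [-20,-25,-4,0,0,0.11]
    - [-41,-50,-8,0,0,0.22]
    - [-62,-75,-12,0,0,0.33]
    - [-82,-100,-15,0,0,0.44]
    - [-103,-125,-19,0,0,0.55]
    - [-123,-150,-23,0,0,0.66]
    - [-144,-175,-27,0,0,0.77]
    - [-164,-198,-30,0,0,0.88]
  hand: 0.55
  squeeze: 12

```text
time: 1.15
tool_pos: [0.28, 0.2999, 0.2]
eef_rot: [0.0, 0.574, 0.819, -0.0]
contact_force: [0.9, -0.0, 0.1]
opening: 0.0515
```

```bash
python3 - <<'E'
from h import *
print(fmt(ctrl.observe()),ctrl.observe()["joint_pos"].round(3)); print(step((.49,.19,.2),-22))
E
```

```text
t=1.15 p=[0.28   0.2999 0.2   ] yawY=19.96 z=[-1.e-04 -2.e-04 -1.e+00] F=[ 0.86 -0.    0.1 ] op=0.0515 [ 0.608 -0.185  1.875 -0.     1.452  0.26 ]
[-1.74997e+02  1.59808e+02 -4.20000e-02 -0.00000e+00  0.00000e+00
  7.32000e-01]
```

Request:
carry_out:
  rows:
    - [-25,23,0,0,0,0.105]
    - [-50,46,0,0,0,0.21]
    - [-75,69,0,0,0,0.315]
    - [-100,91,0,0,0,0.42]
    - [-125,114,0,0,0,0.525]
    - [-150,137,0,0,0,0.63]
    - [-175,160,0,0,0,0.732]
    - [-175,160,0,0,0,0.732]

```text
time: 2.15
tool_pos: [0.4916, 0.1908, 0.1995]
eef_rot: [-0.0, 0.829, 0.56, -0.0]
contact_force: [0.3, 0.2, 0.2]
opening: 0.0517
```

```bash
python3 - <<'E'
from h import *
import pickle
st=ctrl.observe(); img=ctrl.grab_frame("wrist"); cv2.imwrite("pics/w1.png",img); pickle.dump(st,open("w1.pkl","wb"))
print(fmt(st))
E
```

```text
t=2.15 p=[0.4916 0.1908 0.1995] yawY=-21.90 z=[-8.e-04 -3.e-04 -1.e+00] F=[0.28 0.23 0.2 ] op=0.0517
```

View pics/w1.png

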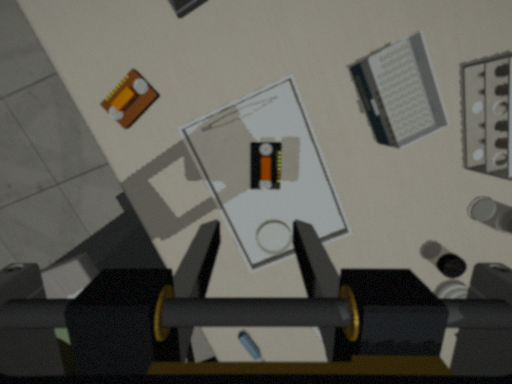

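```bash
python3 - <<'E'
from h import *
import pickle
st=pickle.load(open("w1.pkl","rb")); im=cv2.imread("pics/w1.png")
crop(im,232,122,304,206,7,"w1c")
E
```

```text
(no output)
```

View pics/w1c.png

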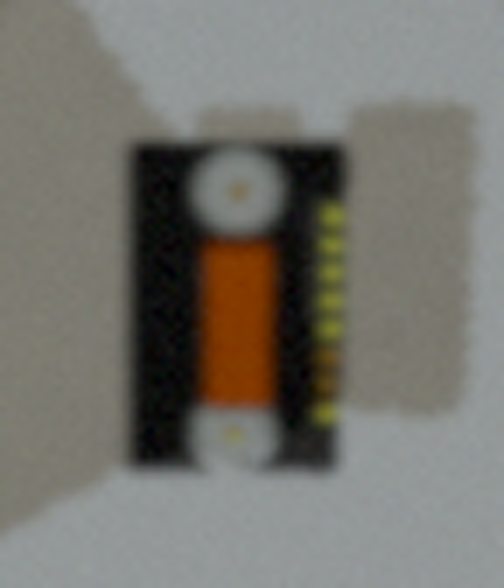

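```bash
cat >> h.py <<'E'
from scipy.optimize import least_squares
PL=np.array([[-23,35,14],[23,35,14],[-23,-35,14],[23,-35,14]])/1e3
RB=np.array([[-7,17,32],[7,17,32],[-7,-17,32],[7,-17,32]])/1e3
def fit(views,x0,model,fixz=False):
    "views: list of (cam, idx list, uv list); params x,y,z,yaw(deg)"
    def P(p): 
        y=np.radians(p[3]); Rz=np.array([[np.cos(y),-np.sin(y),0],[np.sin(y),np.cos(y),0],[0,0,1]])
        return model@Rz.T+p[:3]
    f=lambda p: np.concatenate([(proj(c,P(p)[i])-uv).ravel() for c,i,uv in views]+([[(p[2]-x0[2])*1e5]] if fixz else []))
    s=least_squares(f,x0,x_scale=[.01,.01,.01,5]); return s.x,s.fun.round(1)
E
python3 - <<'E'
from h import *
import pickle
st=pickle.load(open("w1.pkl","rb")); c=cam("wrist",st)
uv=np.array([(133,146),(342,148),(130,463),(335,466),(203,241),(274,241),(203,406),(275,404)])/7+[232,122]-0.43
m=np.r_[PL,RB]
x,r=fit([(c,list(range(8)),uv)],[.5,.19,.002,-22],m); print(x.round(4)); print(r.reshape(-1,2))
x,r=fit([(c,list(range(8)),uv)],[.5,.19,.002,-22],m,True); print(x.round(4)); print(r.reshape(-1,2))
E
```

```text
[ 5.06300e-01  1.91500e-01 -9.00000e-03 -2.21372e+01]
[[-0.5  0. ]
 [ 0.5 -0.2]
 [ 0.   0.1]
 [ 0.2 -0.2]
 [ 0.4  0.3]
 [-0.1  0.3]
 [ 0.1 -0.3]
 [-0.7 -0. ]]
[ 5.06600e-01  1.93500e-01  2.00000e-03 -2.21301e+01]Traceback (most recent call last):
  File "<stdin>", line 7, in <module>
ValueError: cannot reshape array of size 17 into shape (2)
```

```bash
python3 - <<'E'
from h import *
print(fmt(ctrl.observe()),step((.5065,.1925,.09),-22.1))
E
```

```text
t=2.20 p=[0.4904 0.1915 0.1994] yawY=-21.79 z=[-0.0018  0.     -1.    ] F=[0.11 0.01 0.11] op=0.0519 [ 6.95000e+00  1.48190e+01  1.09379e+02 -2.00000e-03  1.00000e-03
  5.00000e-03]
```

Request:
carry_out:
  rows:
    - [2,4,28,0,0,0]
    - [4,7,55,0,0,0]
    - [6,11,82,0,0,0.002]
    - [8.5,14.5,110,0,0,0.002]
    - [8.5,14.5,110,0,0,0.002]
    - [8.5,14.5,110,0,0,0.002]

```text
time: 2.95
tool_pos: [0.5071, 0.1951, 0.0911]
eef_rot: [0.0, 0.828, 0.561, 0.0]
contact_force: [0.6, -0.1, 0.2]
opening: 0.0515
```

```bash
python3 - <<'E'
from h import *
import pickle
st=ctrl.observe(); img=ctrl.grab_frame("wrist"); cv2.imwrite("pics/w2.png",img); pickle.dump(st,open("w2.pkl","wb"))
print(fmt(st)); c=cam("wrist",st)
p=proj(c,[[.5066,.1930,.02]])[0]; print(p)
x0,y0=int(p[0])-50,max(0,int(p[1])-70); print(x0,y0); crop(img,x0,y0,x0+100,y0+120,5,"w2c")
E
```

```text
t=2.95 p=[0.5071 0.1951 0.0911] yawY=-21.82 z=[ 1.e-03  4.e-04 -1.e+00] F=[ 0.61 -0.11  0.15] op=0.0515
[256.9224593  193.43678135]
206 123
```

View pics/w2c.png

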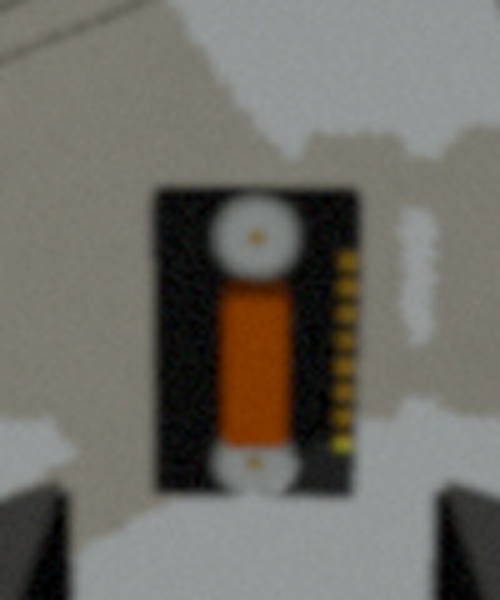

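```bash
python3 - <<'E'
from h import *
import pickle
c1=cam("wrist",pickle.load(open("w1.pkl","rb")));c2=cam("wrist",pickle.load(open("w2.pkl","rb")))
uv1=np.array([(133,146),(342,148),(130,463),(335,466),(203,241),(274,241),(203,406),(275,404)])/7+[232,122]-0.43
uv2=np.array([(157,190),(356,190),(157,492),(352,492),(222,293),(290,293),(220,444),(291,446)])/5+[206,123]-0.4
m=np.r_[PL,RB]; a=list(range(8))
for v in ([(c2,a,uv2)],[(c1,a,uv1),(c2,a,uv2)]):
    x,r=fit(v,[.5,.19,.002,-22],m); print(x.round(4),np.abs(r).max())
x,r=fit([(c2,a,uv2)],[.5,.19,.002,-22],m,True); print(x.round(4),r)
for n in range(8): print(tri([(c1,uv1[n]),(c2,uv2[n])])[0].round(4))
print(fmt(ctrl.observe()))
E
```

```text
[ 5.06100e-01  1.92400e-01 -3.00000e-03 -2.20585e+01] 1.2
[ 5.06200e-01  1.92400e-01 -3.30000e-03 -2.20847e+01] 1.1
[ 5.06600e-01  1.93700e-01  2.00000e-03 -2.20578e+01] [-1.5 -0.1  1.4  0.1 -0.5  0.2  0.6  0.3  0.1 -0.4  0.  -0.4  0.5  0.4
 -0.5  0.1 -0. ]
[0.4987 0.2325 0.0051]
[ 0.5402  0.2142 -0.0051]
[0.4737 0.1715 0.0205]
[0.5142 0.1531 0.0157]
[0.5065 0.2123 0.0369]
[0.5195 0.2073 0.0378]
[0.4933 0.1801 0.0314]
[0.5077 0.176  0.0366]
t=3.00 p=[0.5077 0.1951 0.0916] yawY=-21.83 z=[ 2.2e-03  6.0e-04 -1.0e+00] F=[ 0.26  0.27 -0.52] op=0.0517
```

Request:
carry_out:
  rows:
    - [0,0,25,0,0,0]
    - [0,0,52,0,0,0]
    - [0,0,52,0,0,0]
    - [0,0,52,0,0,0]
  hand: 0.42

```text
time: 3.5
tool_pos: [0.5085, 0.1948, 0.0398]
eef_rot: [0.001, 0.828, 0.56, 0.001]
contact_force: [0.4, 0.1, -0.8]
opening: 0.0395
```

```bash
python3 - <<'E'
from h import *
import pickle
print(fmt(ctrl.observe()))
st=ctrl.observe(); img=ctrl.grab_frame("wrist"); cv2.imwrite("pics/w3.png",img); pickle.dump(st,open("w3.pkl","wb"))
print(fmt(ctrl.observe()));print(ctrl.observe()["joint_vel"].round(3)); 
crop(img,176,150,336,290,5,"w3c")
E
```

```text
t=3.50 p=[0.5085 0.1948 0.0398] yawY=-21.88 z=[ 2.8e-03  6.0e-04 -1.0e+00] F=[ 0.35  0.09 -0.83] op=0.0395
t=3.55 p=[0.5087 0.1949 0.04  ] yawY=-21.88 z=[ 3.4e-03  7.0e-04 -1.0e+00] F=[-0.5   0.92 -0.4 ] op=0.0395
[-0.001 -0.002 -0.002 -0.    -0.003 -0.   ]
```

View pics/w3c.png

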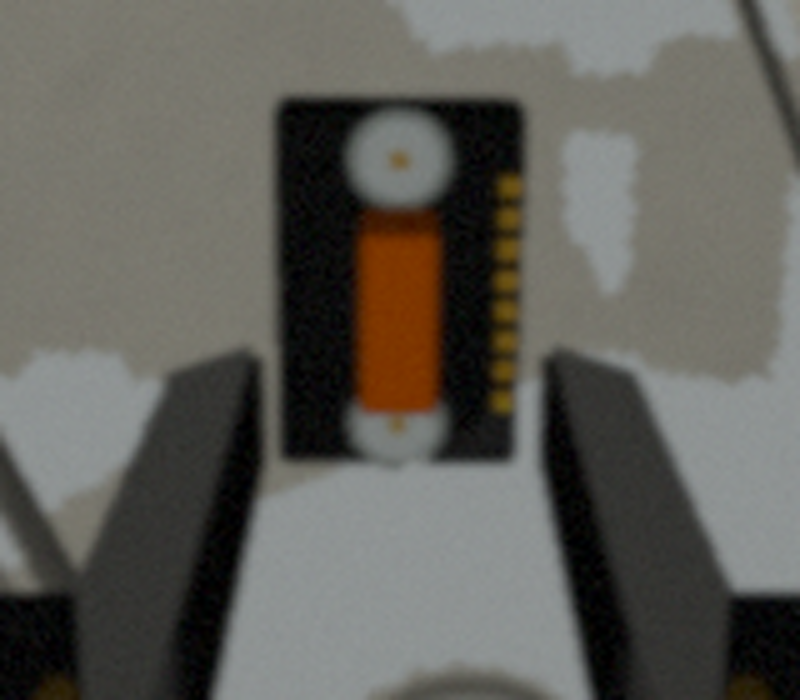

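```bash
python3 - <<'E'
from h import *
import pickle
c=cam("wrist",pickle.load(open("w3.pkl","rb")))
uv=np.array([(278,100),(521,100),(280,459),(514,459),(358,232),(439,232),(356,411),(441,411)])/5+[176,150]-.4
m=np.r_[PL,RB]; a=list(range(8))
x,r=fit([(c,a,uv)],[.5,.19,.002,-22],m); print(x.round(4),r)
x,r=fit([(c,a,uv)],[.5,.19,.002,-22],m,True); print(x.round(4),r)
print(step((x[0],x[1],.018),x[3]))
E
```

```text
[ 5.06200e-01  1.93000e-01 -4.00000e-04 -2.21493e+01] [-1.2  0.8  1.1  1.  -0.1 -0.2  0.3 -0.1  0.  -0.8  0.1 -0.7  0.6 -0.
 -0.7  0. ]
[ 5.06500e-01  1.93700e-01  2.00000e-03 -2.21491e+01] [-1.5  0.4  1.3  0.6 -0.3  0.1  0.6  0.2 -0.1 -0.9  0.2 -0.8  0.5  0.2
 -0.7  0.3 -0. ]
[-1.9300e+00 -1.6900e+00  2.2007e+01  3.0000e-03 -2.0000e-03  5.0000e-03]
```

Request:
carry_out:
  rows:
    - [-1,-1,10,0.003,-0.002,0.005]
    - [-2,-1.5,18,0.003,-0.002,0.005]
    - [-2,-1.5,21.5,0.003,-0.002,0.005]
    - [-2,-1.5,21.5,0.003,-0.002,0.005]
    - [-2,-1.5,21.5,0.003,-0.002,0.005]

```text
time: 4.18
tool_pos: [0.5052, 0.1932, 0.0166]
eef_rot: [-0.001, 0.83, 0.558, -0.002]
contact_force: [-0.8, 0.2, -0.3]
opening: 0.0397
```

```bash
python3 - <<'E'
from h import *
print(fmt(ctrl.observe())); print(step((.5064,.1935,.0175),-22.15))
E
```

```text
t=4.17 p=[0.5052 0.1932 0.0166] yawY=-22.18 z=[-3.3e-03 -7.0e-04 -1.0e+00] F=[-0.79  0.24 -0.3 ] op=0.0397
[ 0.736  1.011 -0.872 -0.003  0.002 -0.   ]
```

Request:
carry_out:
  rows:
    - [0.5,1,-1,0,0,0]
    - [0.5,1,-1,0,0,0]
    - [0.5,1,-1,0,0,0]
    - [0.5,1,-1,0,0,0]
    - [0.5,1,-1,0,0,0]
    - [0.5,1,-1,0,0,0]
  hand: 0
  squeeze: 14

```text
time: 4.92
tool_pos: [0.5061, 0.1933, 0.0175]
eef_rot: [-0.001, 0.83, 0.558, -0.002]
contact_force: [-0.1, -0.3, -0.5]
opening: 0.0003
```

```bash
python3 - <<'E'
from h import *
print(fmt(ctrl.observe()))
E
```

```text
t=4.92 p=[0.5061 0.1933 0.0175] yawY=-22.18 z=[-3.6e-03 -7.0e-04 -1.0e+00] F=[-0.12 -0.3  -0.48] op=0.0003
```

The fingers closed to nothing (0.3 mm opening where the rib is 14 mm), so I'm looking.

```bash
python3 - <<'E'
from h import *
import pickle
st=ctrl.observe(); img=ctrl.grab_frame("wrist"); cv2.imwrite("pics/w4.png",img); pickle.dump(st,open("w4.pkl","wb"))
s=ctrl.grab_frame("scene"); crop(s,130,120,300,240,4,"s4")
E
```

```text
(no output)
```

View pics/w4.png

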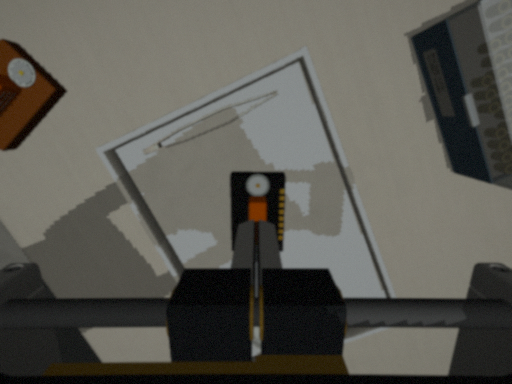

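View pics/s4.png

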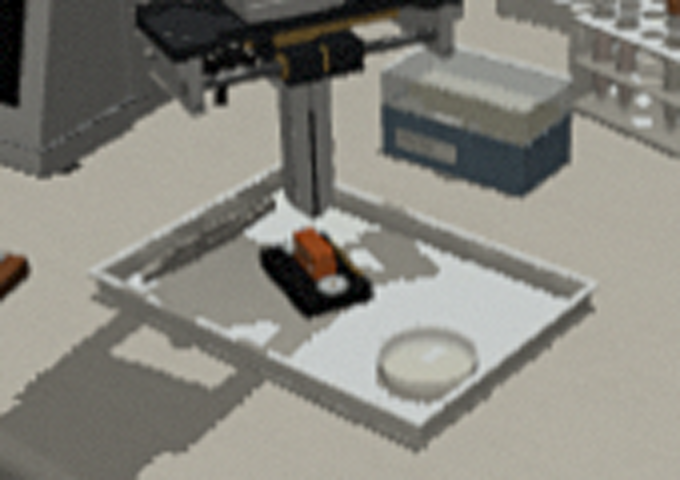

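```bash
python3 - <<'E'
from h import *
import pickle
st=pickle.load(open("w4.pkl","rb")); c=cam("wrist",st); s=cam("scene"); t=cam("top")
P=st["tool_pos"]; print(P)
print("wrist tcp",proj(c,[P]), "scene tcp",proj(s,[P]), "scene cart top",proj(s,[[.5064,.1935,.034],[.5064,.1935,.002]]))
o,d=ray(s,[(208,173)]); print("tip in scene: along ray z=.0175,.03,.05,.08",[ (o+d[0]*((z-o[2])/d[0,2])).round(3) for z in(.0175,.03,.05,.08)])
print(st["joint_pos"])
im=ctrl.grab_frame("top"); crop(im,170,150,290,250,6,"t4")
crop(cv2.imread("pics/w4.png"),200,150,320,290,5,"w4c")
E
```

```text
[0.50608388 0.19325629 0.0175306 ]
wrist tcp [[256.93373276 214.41679607]] scene tcp [[207.19481993 185.16677307]] scene cart top [[206.90988633 179.32277862]
 [207.49006278 190.42396387]]
tip in scene: along ray z=.0175,.03,.05,.08 [array([0.551, 0.232, 0.017]), array([0.536, 0.217, 0.03 ]), array([0.511, 0.193, 0.05 ]), array([0.473, 0.157, 0.08 ])]
[2.04972470e-01 3.16165766e-01 1.75027325e+00 7.10790531e-06
 1.07878942e+00 5.92001432e-01]
```

View pics/t4.png

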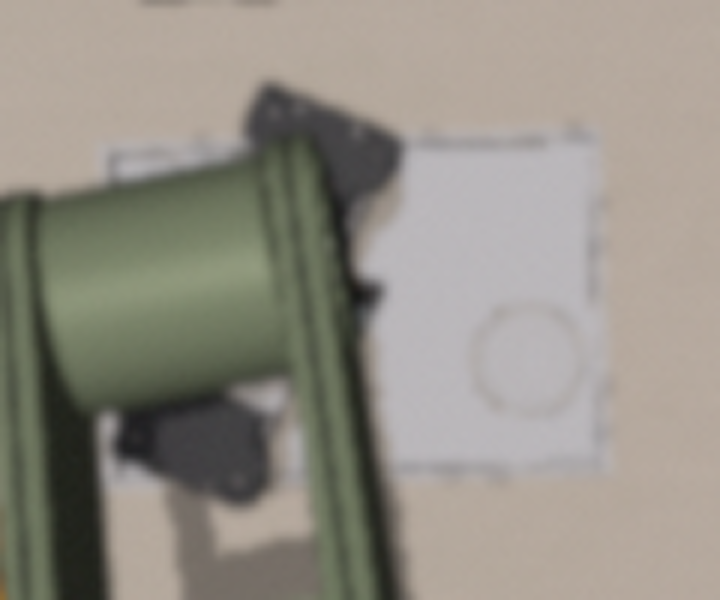

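View pics/w4c.png

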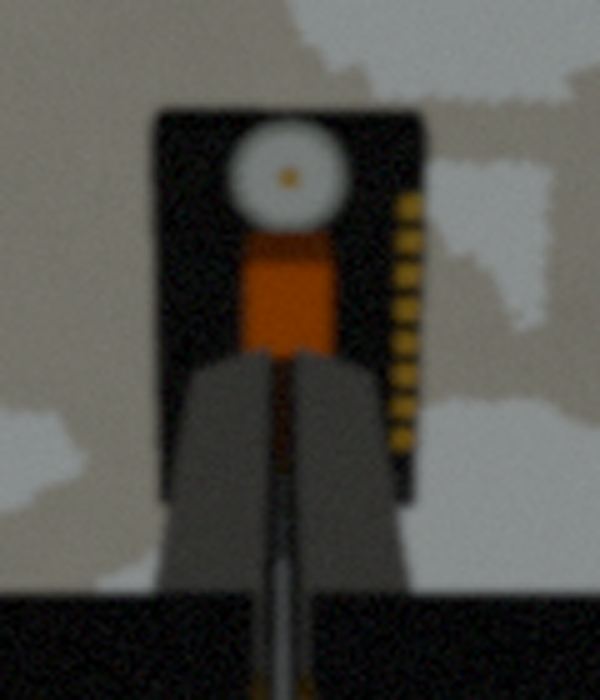

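```bash
python3 - <<'E'
from h import *
import pickle
st=pickle.load(open("w3.pkl","rb")); c=cam("wrist",st); Rr=rot(st["eef_rot"]);
for x in(8,0,-8):
  for z in (0,-10,-20,-30,-35,-40,-50):
    print(x,z,proj(c,Rr.apply(np.array([[x,-19.75,z],[x,19.75,z]])/1e3)+st["tool_pos"]).round(1).tolist())
st=pickle.load(open("w4.pkl","rb"));s=cam("scene");Rr=rot(st["eef_rot"])
print([proj(s,Rr.apply(np.array([[0,0,z]])/1e3)+st["tool_pos"]).round(1).tolist() for z in (0,-20,-30,-35,-40)])
crop(cv2.imread("pics/w3.png"),200,190,310,250,7,"w3d")
E
```

```text
8 0 [[233.3, 205.4], [280.6, 205.4]]
8 -10 [[232.3, 209.4], [281.7, 209.4]]
8 -20 [[231.2, 213.8], [282.9, 213.8]]
8 -30 [[230.0, 218.6], [284.2, 218.6]]
8 -35 [[229.4, 221.2], [284.9, 221.2]]
8 -40 [[228.7, 223.9], [285.7, 223.9]]
8 -50 [[227.2, 229.8], [287.3, 229.8]]
0 0 [[233.5, 214.4], [280.3, 214.4]]
0 -10 [[232.5, 218.8], [281.4, 218.8]]
0 -20 [[231.5, 223.6], [282.6, 223.5]]
0 -30 [[230.3, 228.8], [283.9, 228.8]]
0 -35 [[229.7, 231.6], [284.6, 231.6]]
0 -40 [[229.0, 234.5], [285.3, 234.5]]
0 -50 [[227.6, 240.9], [286.9, 240.9]]
-8 0 [[233.7, 223.3], [280.1, 223.2]]
-8 -10 [[232.8, 228.0], [281.2, 227.9]]
-8 -20 [[231.7, 233.1], [282.3, 233.1]]
-8 -30 [[230.6, 238.7], [283.6, 238.7]]
-8 -35 [[230.0, 241.7], [284.3, 241.7]]
-8 -40 [[229.3, 244.9], [285.0, 244.9]]
-8 -50 [[227.9, 251.8], [286.5, 251.8]]
[[[207.2, 185.2]], [[206.8, 178.1]], [[206.7, 174.6]], [[206.6, 172.8]], [[206.5, 171.0]]]
```

View pics/w3d.png

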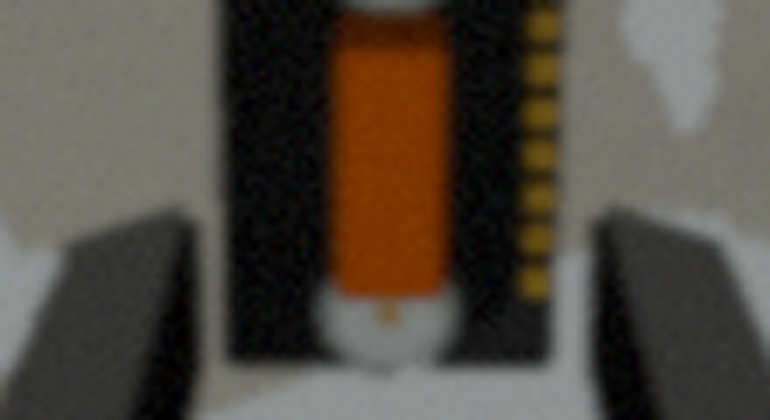

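The wrist and scene views agree that the physical fingertips end about 33 mm short of the reported TCP: wrist tip row 219.5 gives z≈-32 mm, and scene tip (208,173) gives -34 mm. The cartridge fits agree with the flange pose. I'll reopen and descend with that offset, watching the force.

Request:
carry_out:
  rows:
    - [0,0,0,0,0,0]
    - [0,0,0,0,0,0]
    - [0,0,0,0,0,0]
    - [0,0,7,0,0,0]
    - [0,0,14,0,0,0]
    - [0,0,20,0,0,0]
    - [0,0,26,0,0,0]
    - [0,0,26,0,0,0]
  hand: 0.42

```text
time: 6.08
tool_pos: [0.5053, 0.1931, -0.0093]
eef_rot: [-0.001, 0.83, 0.558, -0.002]
contact_force: [0.1, 0.9, -0.0]
opening: 0.0394
```

```bash
python3 - <<'E'
from h import *
print(fmt(ctrl.observe()));st=ctrl.observe()
s=ctrl.grab_frame("scene"); crop(s,160,140,260,220,7,"s5"); w=ctrl.grab_frame("wrist"); cv2.imwrite("pics/w5.png",w);crop(w,176,150,336,290,5,"w5c")
import pickle; pickle.dump(st,open("w5.pkl","wb"))
E
```

```text
t=6.08 p=[ 0.5053  0.1931 -0.0093] yawY=-22.18 z=[-0.0051 -0.001  -1.    ] F=[ 0.07  0.87 -0.04] op=0.0394
```

View pics/s5.png

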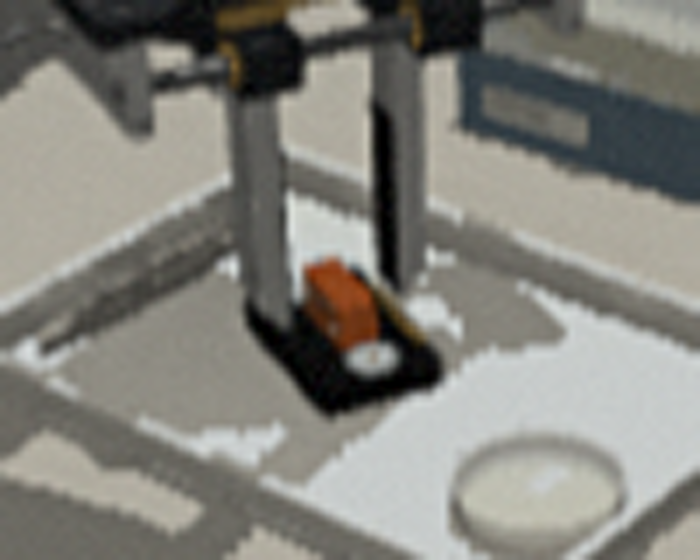

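View pics/w5c.png

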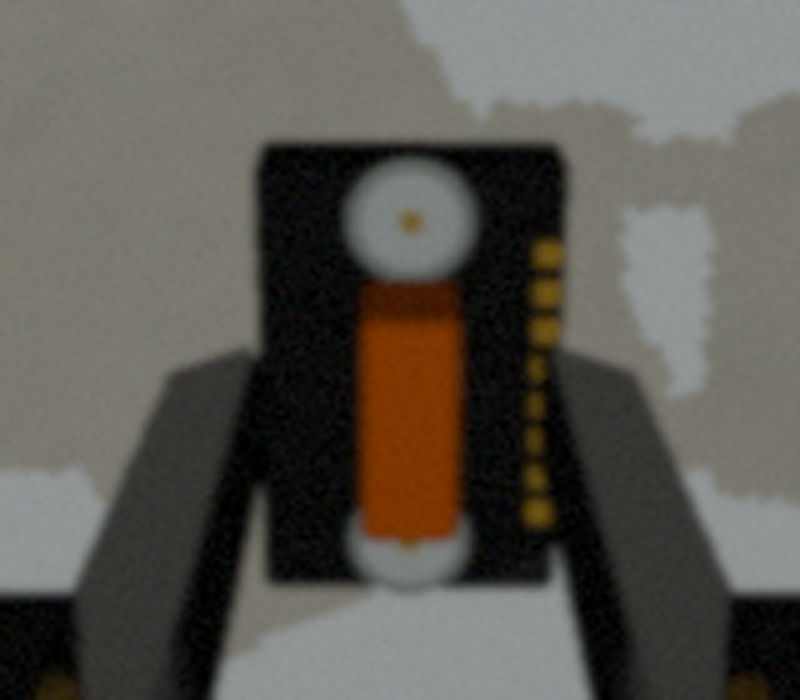

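```bash
python3 - <<'E'
from h import *
print(step((.5064,.1935,-.0150),-22.15))
import pickle
c=cam("wrist",pickle.load(open("w5.pkl","rb")))
uv=np.array([(262,146),(561,146),(270,583),(550,583),(358,319),(463,319),(360,536),(459,536)])/5+[176,150]-.4
m=np.r_[PL,RB]; a=list(range(8))
x,r=fit([(c,a,uv)],[.5,.19,.002,-22],m); print(x.round(4),r)
E
```

```text
[ 3.49e-01  2.03e-01  6.51e+00 -3.00e-03  2.00e-03 -0.00e+00]
[ 5.05800e-01  1.92800e-01 -7.00000e-04 -2.22316e+01] [-1.8  1.5  1.6  1.6 -0.9 -0.6  0.7 -0.4  0.3 -1.2 -0.2 -1.1  0.3  0.1
 -0.   0.1]
```

Request:
carry_out:
  rows:
    - [0.5,1,2,-0.005,0.001,0]
    - [0.5,1,4,-0.005,0.001,0]
    - [0.5,1,5,-0.005,0.001,0]
    - [0.5,1,5,-0.005,0.001,0]

```text
time: 6.68
tool_pos: [0.507, 0.1933, -0.0135]
eef_rot: [0.001, 0.83, 0.558, 0.0]
contact_force: [-0.9, -0.2, 0.3]
opening: 0.0394
```

```bash
python3 - <<'E'
from h import *
print(fmt(ctrl.observe()))
E
```

```text
t=6.67 p=[ 0.507   0.1933 -0.0135] yawY=-22.17 z=[ 0.0013 -0.0017 -1.    ] F=[-0.93 -0.18  0.26] op=0.0394
```

Request:
carry_out:
  rows:
    - [0,0,1.5,0,0,0]
    - [0,0,1.5,0,0,0]
    - [0,0,1.5,0,0,0]

```text
time: 7.05
tool_pos: [0.5071, 0.1933, -0.015]
eef_rot: [0.001, 0.83, 0.558, 0.0]
contact_force: [0.3, 0.3, -0.1]
opening: 0.0392
```

Request:
carry_out:
  rows:
    - [0,0,0,0,0,0]
    - [0,0,0,0,0,0]
    - [0,0,0,0,0,0]
    - [0,0,0,0,0,0]
  hand: 0.0
  squeeze: 14

```text
time: 7.55
tool_pos: [0.5071, 0.1933, -0.0149]
eef_rot: [0.001, 0.83, 0.558, 0.0]
contact_force: [0.1, -0.3, 0.9]
opening: 0.0139
```

```bash
python3 - <<'E'
from h import *
print(fmt(ctrl.observe()))
s=ctrl.grab_frame("scene"); crop(s,160,140,260,220,7,"s6")
E
```

```text
t=7.55 p=[ 0.5071  0.1933 -0.0149] yawY=-22.18 z=[ 0.0015 -0.0017 -1.    ] F=[ 0.1  -0.34  0.88] op=0.0139
```

View pics/s6.png

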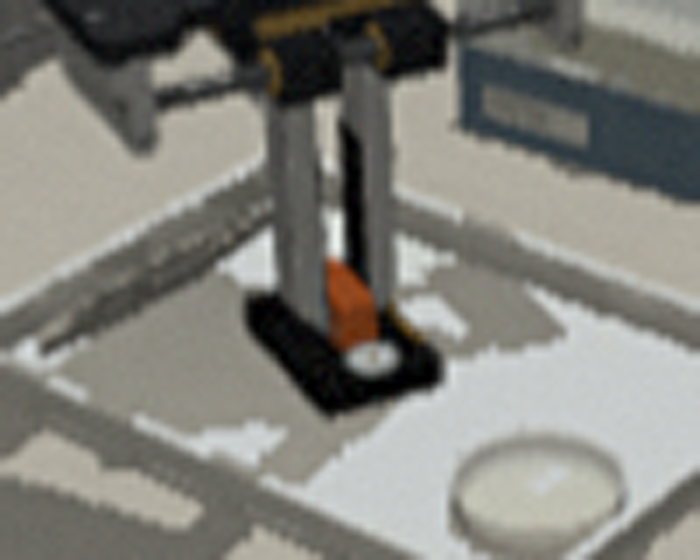

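Request:
carry_out:
  rows:
    - [0,0,-4,0,0,0]
    - [0,0,-15,0,0,0]
    - [0,0,-35,0,0,0]
    - [0,0,-60,0,0,0]
    - [0,0,-85,0,0,0]
    - [0,0,-105,0,0,0]
    - [0,0,-115,0,0,0]
    - [0,0,-115,0,0,0]

```text
time: 8.6
tool_pos: [0.5076, 0.1936, 0.101]
eef_rot: [0.002, 0.83, 0.558, 0.001]
contact_force: [0.6, -0.3, -0.7]
opening: 0.0139
```

```bash
python3 - <<'E'
from h import *
print(fmt(ctrl.observe())); print(step((.45,-.10,.10),13)); print(onz(cam("top"),[(336,187)],.014))
s=ctrl.grab_frame("scene"); crop(s,130,90,300,220,4.5,"s7")
E
```

```text
t=8.60 p=[0.5076 0.1936 0.101 ] yawY=-22.17 z=[ 0.0034 -0.0013 -1.    ] F=[ 0.56 -0.3  -0.73] op=0.0139
[-2.93665e+02  5.74560e+01  1.22600e+00  4.00000e-03  1.00000e-03
 -6.14000e-01]
[[ 0.54558404 -0.16165626  0.014     ]]
```

View pics/s7.png

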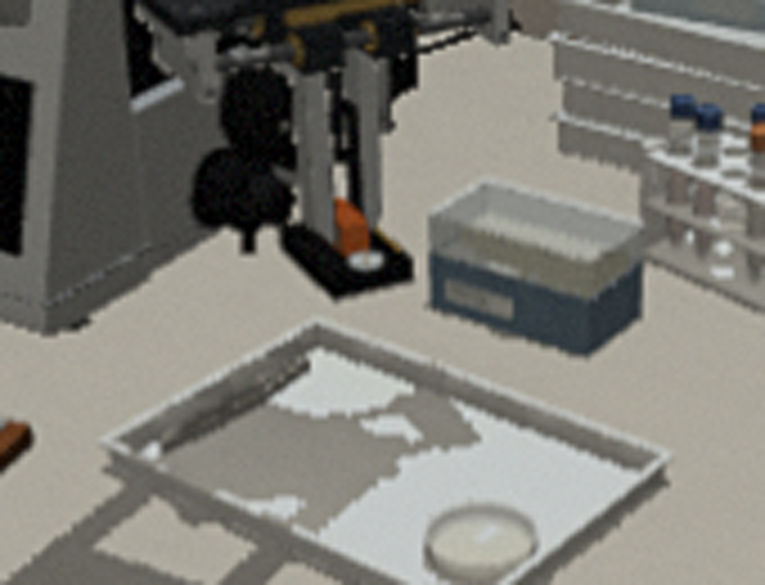

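Request:
carry_out:
  rows:
    - [-42,8,0,0,0,-0.088]
    - [-84,16,0,0,0,-0.175]
    - [-126,25,0,0,0,-0.263]
    - [-168,33,0,0,0,-0.35]
    - [-210,41,0,0,0,-0.44]
    - [-252,49,0,0,0,-0.526]
    - [-294,57,0,0,0,-0.614]
    - [-294,57,0,0,0,-0.614]

```text
time: 9.65
tool_pos: [0.4476, -0.1022, 0.0994]
eef_rot: [0.0, 0.624, 0.781, -0.001]
contact_force: [-0.1, -0.6, 0.6]
opening: 0.0136
```

```bash
python3 - <<'E'
from h import *
import pickle
st=ctrl.observe(); print(fmt(st)); img=ctrl.grab_frame("wrist"); cv2.imwrite("pics/w8.png",img); pickle.dump(st,open("w8.pkl","wb"))
E
```

```text
t=9.65 p=[ 0.4476 -0.1022  0.0994] yawY=12.73 z=[-5.0e-04 -1.3e-03 -1.0e+00] F=[-0.14 -0.56  0.58] op=0.0136
```

View pics/w8.png

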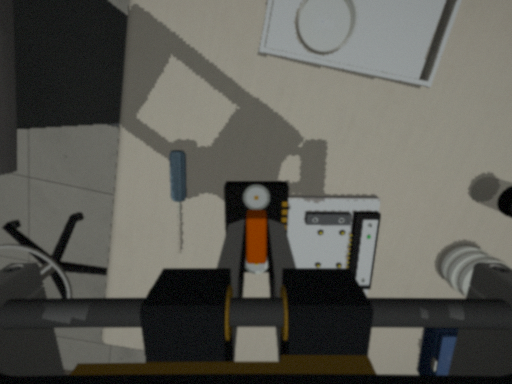

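```bash
python3 - <<'E'
from h import *
im=cv2.imread("pics/w8.png")
crop(im,280,185,390,297,6,"w8d"); crop(im,210,170,310,280,5,"w8c")
E
```

```text
(no output)
```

View pics/w8d.png

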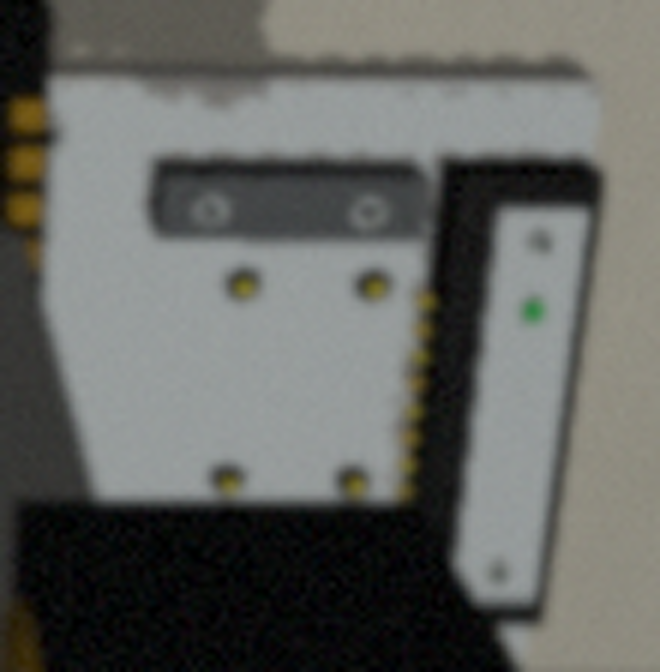

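View pics/w8c.png

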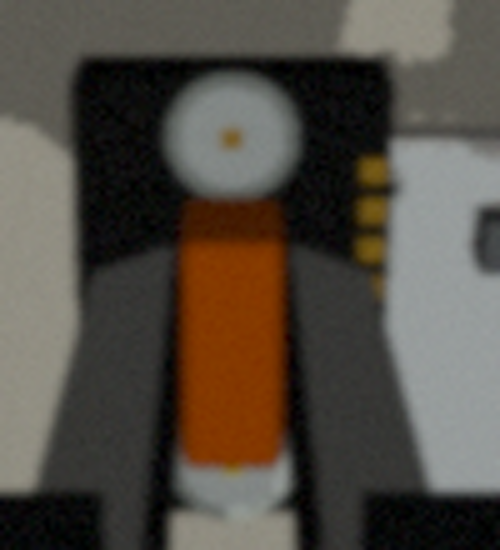

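```bash
cat >> h.py <<'E'
DK=np.array([[-52,0,10],[0,0,10],[-52,14,10],[29,-86,10],[29,14,10],[32,30,0],[0,-43,0],[0,-86,10],[0,14,10]])/1e3
E
python3 - <<'E'
from h import *
import pickle
c=cam("wrist",pickle.load(open("w8.pkl","rb")))
uv=np.array([(155,238),(424,238),(155,181),(540,613),(602,178),(598,78)])/6+[280,185]-.42
i=[0,1,2,3,4,5]
for fz in(0,1):
    x,r=fit([(c,i,uv)],[.57,-.12,.014,13],DK,fz); print(x.round(4)); print(r)
x[2]=.014
P=lambda p,m:(R.from_euler('z',p[3],degrees=True).apply(m)+p[:3])
# check fence base line and pins in crop coordinates
q=np.array([[0,y,0] for y in(0,-20,-40)]+[[-3,y,5] for y in(-20,-40)]+[[0,0,10],[0,-40,10]])/1e3
print(((proj(c,P(x,q))-[280,185]+.42)*6).round(0))
# top view check
print(proj(cam("top"),P(x,DK)).round(1), proj(cam("scene"),P(x,DK)).round(1))
E
```

```text
[ 5.63600e-01 -1.17900e-01  1.30000e-02  1.35274e+01]
[ 0.8  0.9  1.1  0.3  1.2 -1.  -0.3  2.1 -1.9 -1.4 -0.9 -0.7]
[ 0.5631 -0.1176  0.014  13.52  ]
[ 0.7  0.9  1.1  0.3  1.1 -1.  -0.3  2.3 -1.8 -1.4 -0.8 -0.8 -0. ]
[[413. 220.]
 [406. 313.]
 [398. 403.]
 [399. 324.]
 [391. 415.]
 [431. 240.]
 [414. 427.]]
[[326.1 197.7]
 [322.  181. ]
 [321.6 198.8]
 [347.4 165.2]
 [315.2 172.9]
 [309.5 173.4]
 [335.2 178. ]
 [349.7 174.5]
 [317.5 182.1]] [[324.  232.5]
 [330.6 219.1]
 [317.5 230.8]
 [372.4 221.7]
 [328.  210.6]
 [321.1 211.8]
 [349.4 227.8]
 [369.8 229.2]
 [324.4 217.5]]
```

```bash
cat >> h.py <<'E'
def fitdock(views,x0,wz=0,zfix=.014,free=True):
    """views: (cam, dict) with keys: pts: [(dock xyz with 's' flag, uv)], base: [uv on line x=0,z=0], """
    def W(p,q): return R.from_euler('z',p[3],degrees=True).apply(np.asarray(q,float)/1e3)+p[:3]
    def f(p):
        r=[]
        for c,d in views:
            for q,s,uv in d["pts"]:
                q=np.array(q,float); q[0]-= s*p[4]
                r+=list(proj(c,[W(p,q)][0])[0]-uv)
            for uv in d.get("base",[]):  # distance from image line of x=0,z=0
                a,b=proj(c,W(p,[[0,0,0],[0,-86,0]])); n=np.array([-(b-a)[1],(b-a)[0]]);n/=np.linalg.norm(n)
                r.append(n@(np.asarray(uv)-a))
            for uv in d.get("stopedge",[]):
                a,b=proj(c,W(p,[[-50,0,10],[-5,0,10]])); n=np.array([-(b-a)[1],(b-a)[0]]);n/=np.linalg.norm(n)
                r.append(n@(np.asarray(uv)-a))
        r.append(wz*(p[2]-zfix)*1e3)
        return np.array(r)
    s=least_squares(f,x0,x_scale=[.01,.01,.01,5,2]); return s.x,s.fun.round(1)
E
cat > d8.py <<'E'
from h import *
import pickle
c8=cam("wrist",pickle.load(open("w8.pkl","rb")))
k=lambda l:[tuple(np.array(u)/6+[280,185]-.42) for u in l]
v8=(c8,dict(pts=[((-52,0,10),1,k([(155,238)])[0]),((0,0,10),1,k([(424,238)])[0]),((-52,14,10),1,k([(155,181)])[0]),
 ((29,-86,10),0,k([(540,613)])[0]),((29,14,10),0,k([(602,178)])[0]),((32,30,0),0,k([(598,78)])[0])],
 base=k([(438,200),(432,270),(416,450)])))
E
python3 - <<'E'
from d8 import *
for wz in(0,3):
    x,r=fitdock([v8],[.565,-.12,.014,13,2],wz); print(x.round(4),r)
E
```

```text
[ 5.72800e-01 -1.21200e-01  8.00000e-04  1.30864e+01  6.34810e+00] [ 0.3  0.7 -1.2  0.4  0.9 -0.8  1.3 -0.1  0.1 -0.6  1.2  0.7 -0.7 -0.8
 -1.  -0. ]
[ 0.566  -0.1171  0.0139 13.3233  3.9471] [-0.3  0.9  0.1  0.5  0.2 -1.   1.8  2.4  0.7 -1.2  1.7 -0.6 -1.4 -1.4
 -1.5 -0.3]
```

```bash
python3 - <<'E'
from h import *
print(fmt(ctrl.observe())); print(step((.495,-.165,.05),13.2))
E
```

```text
t=9.70 p=[ 0.4478 -0.1007  0.0994] yawY=12.79 z=[-4.e-04 -4.e-04 -1.e+00] F=[-0.64  0.28 -1.15] op=0.0138
[-7.3103e+01  3.1842e+01  4.9458e+01 -0.0000e+00  0.0000e+00 -7.0000e-03]
```

Request:
carry_out:
  rows:
    - [-18,8,5,0,0,-0.002]
    - [-36,16,15,0,0,-0.004]
    - [-54,24,28,0,0,-0.006]
    - [-73,32,40,0,0,-0.007]
    - [-73,32,49,0,0,-0.007]
    - [-73,32,49,0,0,-0.007]
    - [-73,32,49,0,0,-0.007]

```text
time: 10.58
tool_pos: [0.4961, -0.1632, 0.0517]
eef_rot: [0.001, 0.619, 0.785, -0.0]
contact_force: [0.6, 0.8, -0.9]
opening: 0.0138
```

```bash
python3 - <<'E'
from h import *
import pickle
st=ctrl.observe(); print(fmt(st)); img=ctrl.grab_frame("wrist"); cv2.imwrite("pics/w9.png",img); pickle.dump(st,open("w9.pkl","wb")); print(fmt(ctrl.observe()))
s=ctrl.grab_frame("scene"); crop(s,270,150,410,280,5,"s9")
crop(img,270,150,390,290,5,"w9d")
E
```

```text
t=10.57 p=[ 0.4961 -0.1632  0.0517] yawY=13.46 z=[ 0.0011 -0.0013 -1.    ] F=[ 0.65  0.8  -0.9 ] op=0.0138
t=10.62 p=[ 0.4964 -0.1635  0.052 ] yawY=13.45 z=[ 0.0018 -0.0017 -1.    ] F=[-0.48  0.53 -0.5 ] op=0.0137
```

View pics/w9.png

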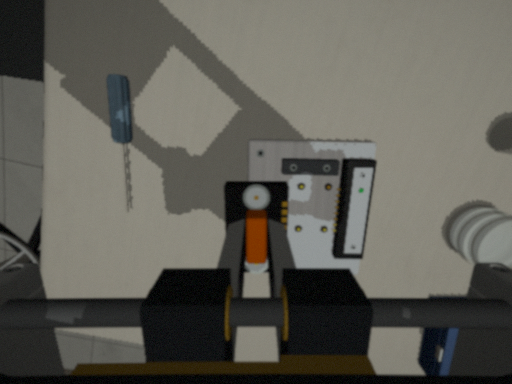

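View pics/w9d.png

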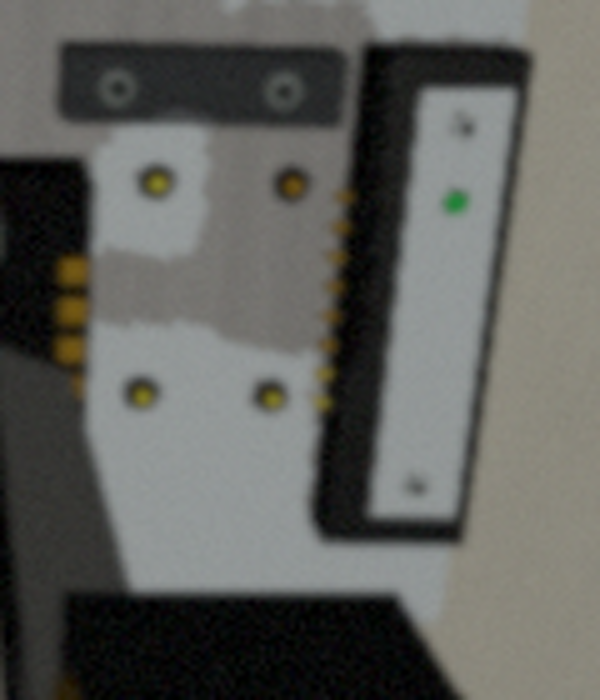

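View pics/s9.png

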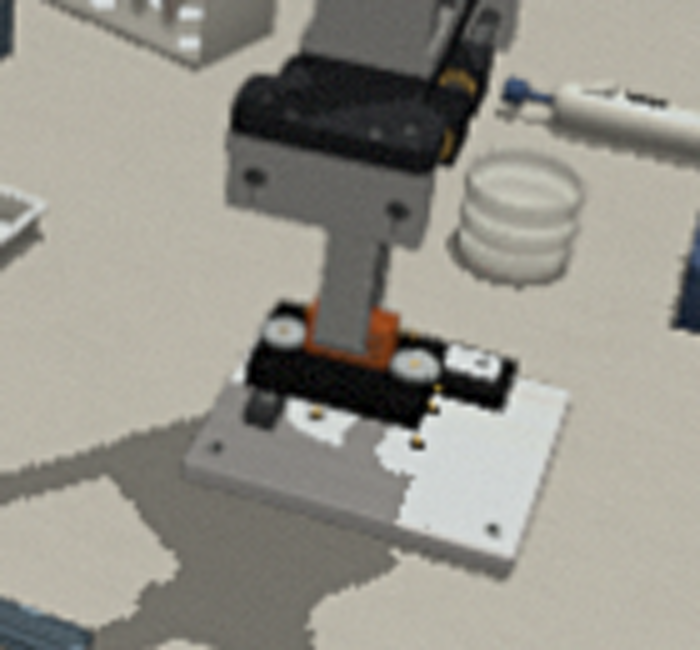

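```bash
cat > d9.py <<'E'
from d8 import *
c9=cam("wrist",pickle.load(open("w9.pkl","rb")))
k=lambda l:[tuple(np.array(u)/5+[270,150]-.4) for u in l]
v9=(c9,dict(pts=[((-52,0,10),1,k([(60,117)])[0]),((0,0,10),1,k([(343,126)])[0]),((-52,14,10),1,k([(61,46)])[0]),
 ((29,-86,10),0,k([(462,541)])[0]),((29,14,10),0,k([(530,54)])[0])],
 base=k([(358,130),(350,185),(314,480)])))
E
python3 - <<'E'
from d9 import *
for v in([v9],[v8,v9]):
  for wz in(0,3):
    x,r=fitdock(v,[.565,-.12,.014,13,2],wz); print(x.round(4),r)
print("case", onz(c9,[(505,132)],.054), "dishes",onz(c9,[(480,235)],.04))
W=lambda p,q:R.from_euler('z',p[3],degrees=True).apply(np.asarray(q,float)/1e3)+p[:3]
im=cv2.imread("pics/w9.png")
x,r=fitdock([v8,v9],[.565,-.12,.014,13,2],3)
big=cv2.resize(im[150:290,270:390],None,fx=5,fy=5,interpolation=cv2.INTER_CUBIC)
g=x[4]
for seg in([[0,0,0],[0,-86,0]],[[0,14,10],[0,-86,10]],[[29,14,10],[29,-86,10]],[[-52-g,0,10],[-g,0,10]],[[-52-g,14,10],[-g,14,10]],[[-3,-10,5],[-3,-60,5]]):
    a,b=((proj(c9,W(x,seg))-[270,150]+.4)*5).astype(int); cv2.line(big,tuple(map(int,a)),tuple(map(int,b)),(0,0,255),1)
cv2.imwrite("pics/ov9.png",big)
E
```

```text
[ 5.69400e-01 -1.17900e-01  7.60000e-03  1.20801e+01  5.99430e+00] [ 0.2  0.4 -0.9 -0.1  0.7 -0.3  0.5 -0.1  1.3  0.3 -1.1 -0.7 -0.1 -0. ]
[ 0.5666 -0.117   0.0139 12.3377  4.5657] [-0.3  0.5  0.1 -0.3  0.2 -0.6  1.   1.6  1.8 -0.5 -1.6 -1.1 -0.2 -0.3]
[ 5.69100e-01 -1.18300e-01  7.80000e-03  1.25151e+01  5.53320e+00] [-0.2 -0.3 -0.7 -0.1  0.4 -2.   0.9  1.   0.7 -1.2  2.  -0.2 -0.9 -1.1
 -1.6  0.3  1.3 -0.7  0.4  0.8  0.6  0.9  0.1  1.   0.4 -1.3 -0.8  0.2
 -0. ]
[ 0.5663 -0.117   0.0138 12.7565  4.2518] [-0.3  0.4  0.1  0.4  0.3 -1.6  1.3  2.6  1.  -1.   2.2 -0.4 -1.1 -1.3
 -1.7 -0.3  0.9  0.  -0.3  0.1 -0.2  1.4  1.3  1.3 -0.7 -1.9 -1.4 -0.
 -0.6]
case [[ 0.66314088 -0.05349065  0.054     ]] dishes [[ 0.69743803 -0.13938505  0.04      ]]
```

View pics/ov9.png

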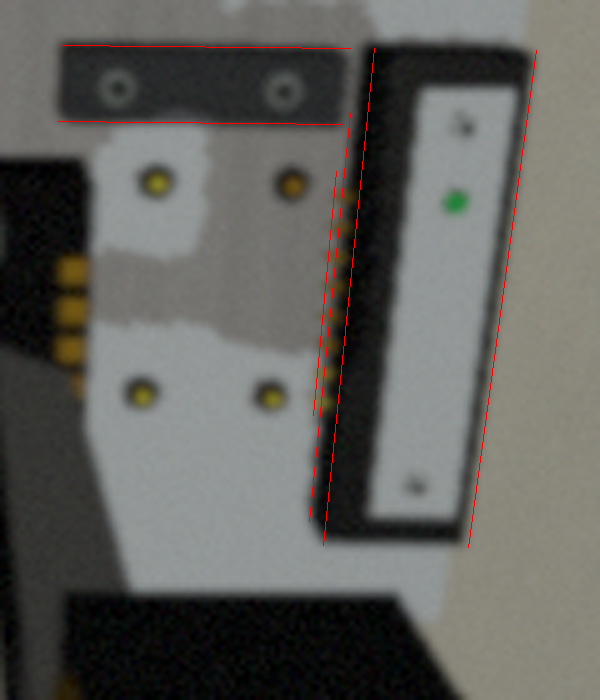

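```bash
python3 - <<'E'
from h import *
print(fmt(ctrl.observe())); print(step((.5397,-.1643,.014),12.7))
E
```

```text
t=10.68 p=[ 0.4966 -0.1637  0.0522] yawY=13.44 z=[ 0.0022 -0.0019 -1.    ] F=[-0.07 -0.08 -1.02] op=0.0140
[-1.0490e+01  4.1726e+01  3.8283e+01  2.0000e-03  2.0000e-03  1.3000e-02]
```

Request:
carry_out:
  rows:
    - [-3,10,0,0.001,0.001,0.003]
    - [-6,21,0,0.002,0.002,0.006]
    - [-8,32,5,0.002,0.002,0.009]
    - [-10.5,41.5,15,0.002,0.002,0.013]
    - [-10.5,41.5,27,0.002,0.002,0.013]
    - [-10.5,41.5,38,0.002,0.002,0.013]
    - [-10.5,41.5,38,0.002,0.002,0.013]
    - [-10.5,41.5,38,0.002,0.002,0.013]

```text
time: 11.68
tool_pos: [0.5392, -0.165, 0.0137]
eef_rot: [-0.0, 0.625, 0.781, -0.0]
contact_force: [-0.3, -0.3, -1.2]
opening: 0.0138
```

```bash
python3 - <<'E'
from h import *
import pickle
st=ctrl.observe(); print(fmt(st)); img=ctrl.grab_frame("wrist"); cv2.imwrite("pics/w10.png",img); pickle.dump(st,open("w10.pkl","wb"))
s=ctrl.grab_frame("scene"); crop(s,290,170,400,270,6,"s10")
crop(img,190,120,350,280,4.5,"w10d")
E
```

```text
t=11.68 p=[ 0.5392 -0.165   0.0137] yawY=12.65 z=[-1.e-03 -2.e-04 -1.e+00] F=[-0.27 -0.3  -1.19] op=0.0138
```

View pics/w10d.png

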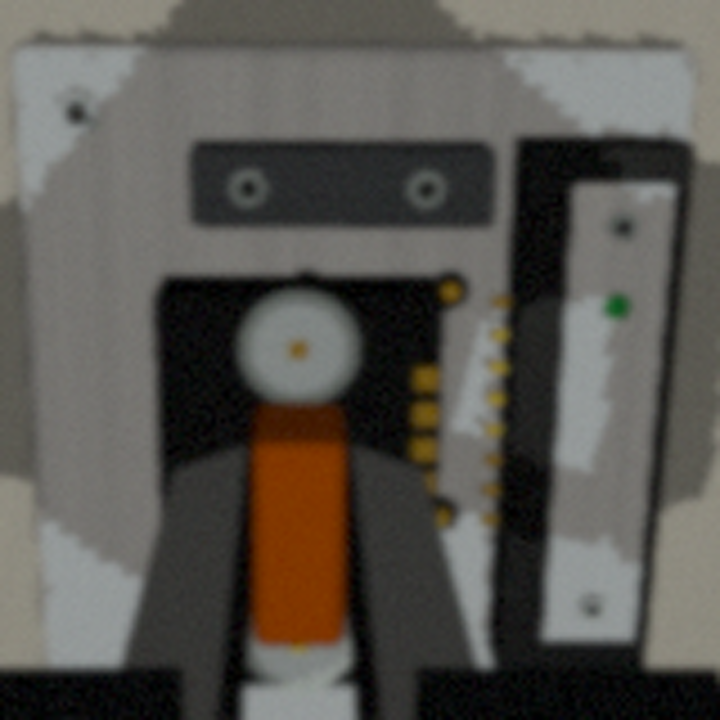

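View pics/s10.png

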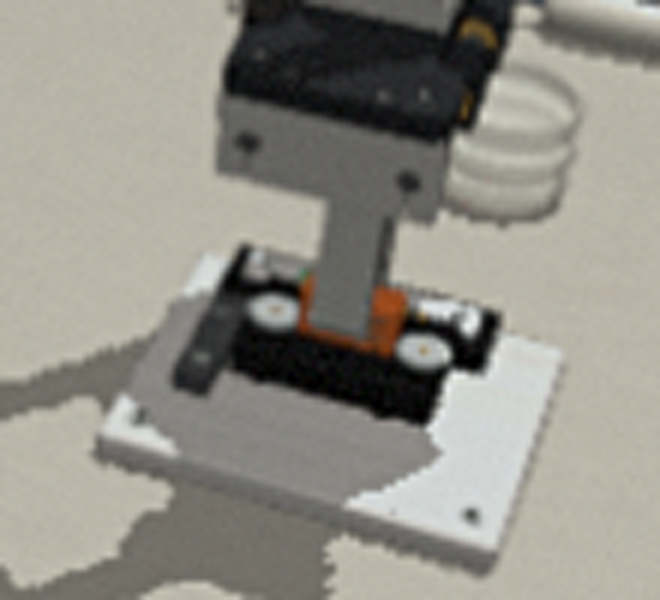

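```bash
cat > d10.py <<'E'
from d9 import *
s10=pickle.load(open("w10.pkl","rb"));c10=cam("wrist",s10)
k=lambda l:[tuple(np.array(u)/4.5+[190,120]-.39) for u in l]
v10=(c10,dict(pts=[((-52,0,10),1,k([(192,226)])[0]),((0,0,10),1,k([(494,226)])[0]),((-52,14,10),1,k([(191,146)])[0]),((29,14,10),0,k([(692,147)])[0])],
 base=k([(513,200),(510,280),(492,640)])))
E
python3 - <<'E'
from d10 import *
W=lambda p,q:R.from_euler('z',p[3],degrees=True).apply(np.asarray(q,float)/1e3)+p[:3]
for v in([v10],[v8,v9,v10]):
  for wz in (3,):
    x,r=fitdock(v,[.565,-.12,.014,13,4],wz); print(x.round(4),r)
    # cart plate corner in the hand
    o=onz(c10,k([(160,281),(440,281)]),s10["tool_pos"][2]+.017+.014)
    d=R.from_euler('z',-x[3],degrees=True).apply(o-x[:3])*1e3; print("plate far corners in dock",d.round(1))
    d=R.from_euler('z',-x[3],degrees=True).apply(s10["tool_pos"]-x[:3])*1e3; print("tcp in dock",d.round(1))
E
```

```text
[ 0.5666 -0.1174  0.0139 12.7579  3.9496] [-0.1  0.5  0.6  0.3 -0.4 -0.1  1.3 -0.6 -0.5 -0.6 -0.3 -0.2]
plate far corners in dock [[-59.2  -4.2  30.7]
 [-15.8  -4.3  30.7]]
tcp in dock [-37.3 -40.3  -0.3]
[ 0.5665 -0.1172  0.0137 12.7712  4.1261] [-0.1  0.5  0.3  0.5  0.5 -1.4  1.4  2.7  1.1 -0.9  2.3 -0.3 -1.  -1.2
 -1.6 -0.   1.2  0.3 -0.   0.4  0.1  1.4  1.5  1.4 -0.5 -1.8 -1.3  0.1
 -0.5  0.1  0.2 -0.  -0.7 -0.4  1.1 -0.9 -0.7 -0.8 -0.5 -1. ]
plate far corners in dock [[-59.1  -4.4  31. ]
 [-15.7  -4.5  31. ]]
tcp in dock [-37.2 -40.5  -0. ]
```

Request:
carry_out:
  rows:
    - [0,0,6,0,0,0]
    - [0,0,11.5,0,0,0]
    - [0,0,11.5,0,0,0]
    - [1,0,11.5,0,0,0]
    - [2,0,11.5,0,0,0]
    - [3,0,11.5,0,0,0]
    - [3.5,0,11.5,0,0,0]
    - [3.5,0,11.5,0,0,0]

```text
time: 12.78
tool_pos: [0.5386, -0.1615, 0.0022]
eef_rot: [-0.0, 0.625, 0.781, -0.0]
contact_force: [0.1, -0.2, -0.9]
opening: 0.0137
```

```bash
cat >> h.py <<'E'
DC=np.array([.5665,-.1173,.014]);DY=12.77
def dock():
    st=ctrl.observe(); Ri=R.from_euler('z',-DY,degrees=True)
    r=rot(st["eef_rot"]).as_matrix()
    print(f't={st["time"]:.2f} tcp_dock(mm)={(Ri.apply(st["tool_pos"]-DC)*1e3).round(2)} yaw_err={np.degrees(np.arctan2(r[1,1],r[0,1]))-DY:.2f} Fdock={Ri.apply(st["contact_force"]).round(2)} M={Ri.apply(st["wrist_torque"]).round(3)} z={r[:,2].round(4)} op={st["opening"]*1e3:.1f}')
    return st
E
python3 - <<'E'
from h import *
dock()
E
```

```text
t=12.78 tcp_dock(mm)=[-37.   -36.9  -11.75] yaw_err=-0.10 Fdock=[ 0.01 -0.18 -0.9 ] M=[-0.014  0.063 -0.01 ] z=[-8.e-04 -2.e-04 -1.e+00] op=13.7
```

Request:
carry_out:
  rows:
    - [0.5,0,0,0,0,0]
    - [1,0,0,0,0,0]
    - [1.4,0,0,0,0,0]
    - [1.4,0,0,0,0,0]

```text
time: 13.28
tool_pos: [0.5382, -0.1601, 0.0022]
eef_rot: [-0.0, 0.625, 0.781, -0.0]
contact_force: [0.1, 0.6, -1.4]
opening: 0.0139
```

```bash
python3 - <<'E'
from h import *
dock()
E
```

```text
t=13.28 tcp_dock(mm)=[-37.08 -35.5  -11.82] yaw_err=-0.11 Fdock=[ 0.21  0.61 -1.4 ] M=[-0.042  0.018 -0.007] z=[-1.e-03 -2.e-04 -1.e+00] op=13.9
```

Request:
carry_out:
  rows:
    - [0.4,0,0,0,0,0]
    - [0.8,0,0,0,0,0]
    - [0.8,0,0,0,0,0]

```text
time: 13.65
tool_pos: [0.538, -0.1593, 0.0022]
eef_rot: [-0.0, 0.625, 0.781, -0.0]
contact_force: [0.1, -0.2, -0.5]
opening: 0.0141
```

```bash
python3 - <<'E'
from h import *
dock()
E
```

```text
t=13.65 tcp_dock(mm)=[-37.07 -34.7  -11.82] yaw_err=-0.11 Fdock=[ 0.04 -0.25 -0.53] M=[-0.015  0.092  0.002] z=[-1.e-03 -2.e-04 -1.e+00] op=14.1
```

Request:
carry_out:
  rows:
    - [0.3,0,0,0,0,0]
    - [0.6,0,0,0,0,0]
    - [0.6,0,0,0,0,0]

```text
time: 14.02
tool_pos: [0.538, -0.1591, 0.0023]
eef_rot: [-0.0, 0.625, 0.781, -0.001]
contact_force: [0.5, -0.7, -0.9]
opening: 0.0143
```

```bash
python3 - <<'E'
from h import *
dock()
E
```

```text
t=14.03 tcp_dock(mm)=[-37.02 -34.44 -11.74] yaw_err=-0.11 Fdock=[ 0.33 -0.81 -0.91] M=[-0.306  0.055  0.002] z=[-7.e-04 -7.e-04 -1.e+00] op=14.3
```

Request:
carry_out:
  rows:
    - [0.3,0,0,0,0,0]
    - [0.6,0,0,0,0,0]
    - [0.6,0,0,0,0,0]

```text
time: 14.4
tool_pos: [0.5381, -0.159, 0.0024]
eef_rot: [0.0, 0.625, 0.781, -0.001]
contact_force: [-0.3, -3.3, -0.3]
opening: 0.0135
```

```bash
python3 - <<'E'
from h import *
import pickle
dock()
st=ctrl.observe(); img=ctrl.grab_frame("wrist"); pickle.dump(st,open("w11.pkl","wb")); cv2.imwrite("pics/w11.png",img)
crop(img,190,120,350,280,4.5,"w11d")
E
```

```text
t=14.40 tcp_dock(mm)=[-36.95 -34.35 -11.57] yaw_err=-0.11 Fdock=[-1.02 -3.18 -0.32] M=[-0.829  0.302 -0.09 ] z=[-3.0e-04 -1.5e-03 -1.0e+00] op=13.5
```

View pics/w11d.png

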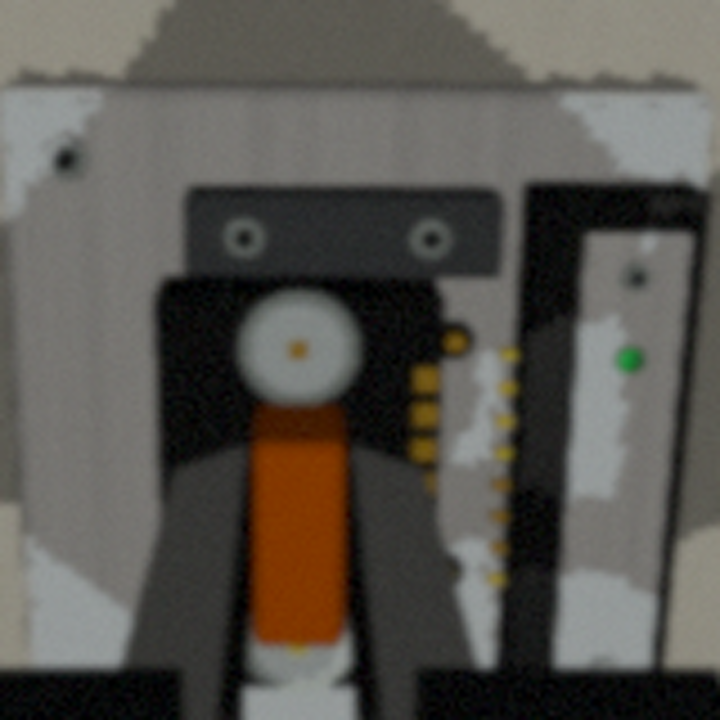

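Request:
carry_out:
  rows:
    - [-0.4,0,1,0,0,0]
    - [-0.4,1,2,0,0,0]
    - [-0.4,3,2.2,0,0,0]
    - [-0.4,5,2.2,0,0,0]
    - [-0.4,7,2.2,0,0,0]
    - [-0.4,9,2.2,0,0,0]
    - [-0.4,9,2.2,0,0,0]
  squeeze: 16

```text
time: 15.32
tool_pos: [0.5472, -0.1569, 0.0002]
eef_rot: [0.0, 0.625, 0.781, -0.0]
contact_force: [0.2, -4.8, 0.1]
opening: 0.0139
```

```bash
python3 - <<'E'
from h import *
dock()
E
```

```text
t=15.32 tcp_dock(mm)=[-27.55 -34.37 -13.8 ] yaw_err=-0.10 Fdock=[-0.9  -4.75  0.15] M=[-1.06   0.247  0.044] z=[-0.e+00 -8.e-04 -1.e+00] op=13.9
```

Request:
carry_out:
  rows:
    - [-0.6,0.7,0,0,0,0]
    - [-0.6,1.4,0,0,0,0]
    - [-0.6,2,0,0,0,0]
    - [-0.6,2,0,0,0,0]

```text
time: 15.82
tool_pos: [0.5487, -0.1566, -0.0001]
eef_rot: [-0.0, 0.625, 0.781, -0.0]
contact_force: [-1.3, -4.8, 1.6]
opening: 0.0138
```

```bash
python3 - <<'E'
from h import *
dock()
E
```

```text
t=15.82 tcp_dock(mm)=[-26.09 -34.41 -14.07] yaw_err=-0.11 Fdock=[-2.29 -4.35  1.57] M=[-0.855  0.353 -0.07 ] z=[-0.0011 -0.     -1.    ] op=13.8
```

Request:
carry_out:
  rows:
    - [0,0.7,0,0,0,0]
    - [0,1.4,0,0,0,0]
    - [0,2,0,0,0,0]
    - [0,2,0,0,0,0]

```text
time: 16.32
tool_pos: [0.5493, -0.1564, -0.0004]
eef_rot: [-0.001, 0.625, 0.781, -0.001]
contact_force: [-3.4, -6.6, 1.5]
opening: 0.0136
```

```bash
python3 - <<'E'
from h import *
dock()
E
```

```text
t=16.32 tcp_dock(mm)=[-25.46 -34.34 -14.41] yaw_err=-0.10 Fdock=[-4.75 -5.65  1.54] M=[-0.95   0.842 -0.125] z=[-3.9e-03 -2.0e-04 -1.0e+00] op=13.6
```

Request:
carry_out:
  rows:
    - [-0.5,0.6,0.3,-0.001,0,0]
    - [-1,1.2,0.6,-0.002,0,0]
    - [-1,1.8,0.9,-0.003,0,0]
    - [-1,2,1.2,-0.004,0,0]
    - [-1,2,1.2,-0.004,0,0]

```text
time: 16.95
tool_pos: [0.5504, -0.1562, -0.0019]
eef_rot: [-0.001, 0.625, 0.781, 0.0]
contact_force: [-4.1, -4.1, 4.2]
opening: 0.014
```

```bash
python3 - <<'E'
from h import *
dock()
E
```

```text
t=16.95 tcp_dock(mm)=[-24.28 -34.37 -15.87] yaw_err=-0.10 Fdock=[-4.91 -3.09  4.23] M=[-0.557  1.111 -0.132] z=[-0.002   0.0021 -1.    ] op=14.0
```

Request:
carry_out:
  rows:
    - [0,0.5,0.3,-0.001,-0.001,0]
    - [0,1,0.6,-0.002,-0.002,0]
    - [0,1.5,0.9,-0.002,-0.002,0]
    - [0,2,1.2,-0.002,-0.002,0]
    - [0,2,1.2,-0.002,-0.002,0]

```text
time: 17.58
tool_pos: [0.5516, -0.156, -0.0028]
eef_rot: [-0.001, 0.625, 0.781, -0.0]
contact_force: [-7.0, -3.7, 7.3]
opening: 0.0137
```

```bash
python3 - <<'E'
from h import *
dock()
E
```

```text
t=17.57 tcp_dock(mm)=[-23.08 -34.45 -16.77] yaw_err=-0.09 Fdock=[-7.67 -2.04  7.26] M=[-0.512  1.598 -0.078] z=[-1.3e-03  3.0e-04 -1.0e+00] op=13.7
```

Request:
carry_out:
  rows:
    - [0,0.5,0.2,-0.001,0,0]
    - [0,1,0.4,-0.001,0,0]
    - [0,1,0.4,-0.001,0,0]
    - [0,1,0.4,-0.001,0,0]

```text
time: 18.08
tool_pos: [0.5516, -0.156, -0.0028]
eef_rot: [-0.001, 0.625, 0.781, -0.001]
contact_force: [-10.9, -4.3, 9.6]
opening: 0.0137
```

```bash
python3 - <<'E'
from h import *
import pickle
st=dock()
img=ctrl.grab_frame("wrist"); pickle.dump(st,open("w12.pkl","wb")); cv2.imwrite("pics/w12.png",img)
crop(img,190,120,350,280,4.5,"w12d"); dock()
s=ctrl.grab_frame("scene"); crop(s,300,180,400,270,7,"s12"); dock()
E
```

```text
t=18.07 tcp_dock(mm)=[-23.04 -34.43 -16.78] yaw_err=-0.08 Fdock=[-11.55  -1.83   9.6 ] M=[-0.515  2.165 -0.031] z=[-2.2e-03  3.0e-04 -1.0e+00] op=13.7
t=18.12 tcp_dock(mm)=[-23.04 -34.42 -16.78] yaw_err=-0.08 Fdock=[-12.1   -1.91  10.99] M=[-0.508  2.169 -0.142] z=[-2.3e-03  3.0e-04 -1.0e+00] op=13.6
t=18.18 tcp_dock(mm)=[-23.04 -34.4  -16.8 ] yaw_err=-0.08 Fdock=[-10.29  -2.22  10.43] M=[-0.487  2.166 -0.092] z=[-2.3e-03  4.0e-04 -1.0e+00] op=14.0
```

View pics/w12d.png

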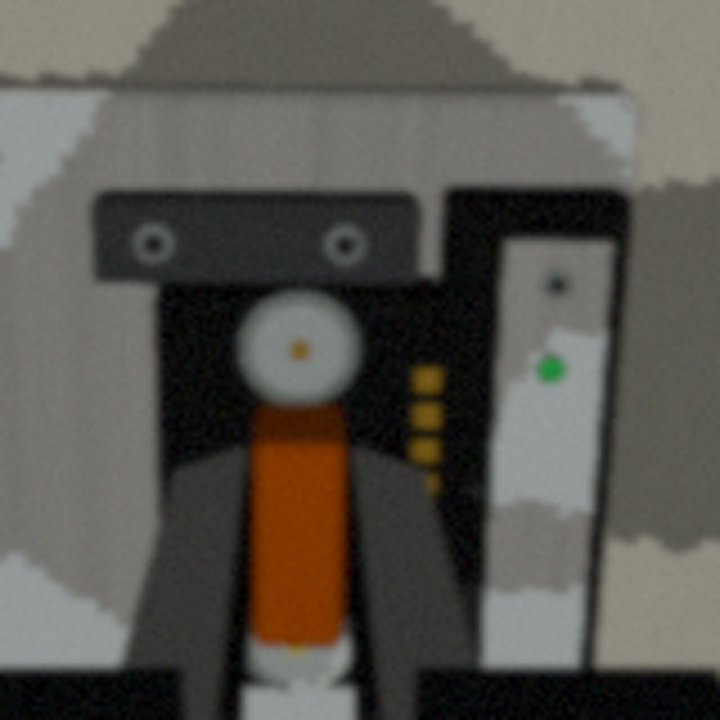

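View pics/s12.png

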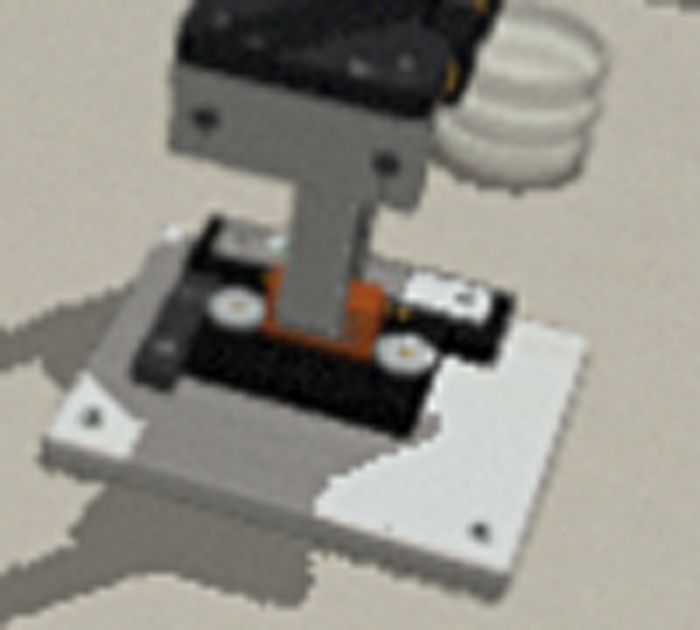

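Request:
carry_out:
  rows:
    - [0,-0.1,0.1,-0.002,0,0]
    - [0,-0.2,0.2,-0.004,0,0]
    - [0,-0.2,0.2,-0.004,0,0]
    - [0,-0.2,0.2,-0.004,0,0]

```text
time: 18.68
tool_pos: [0.5518, -0.156, -0.0028]
eef_rot: [0.0, 0.625, 0.781, 0.001]
contact_force: [-9.6, -4.9, 10.5]
opening: 0.0138
```

```bash
python3 - <<'E'
from h import *
dock()
E
```

```text
t=18.68 tcp_dock(mm)=[-22.92 -34.44 -16.85] yaw_err=-0.08 Fdock=[-10.43  -2.61  10.52] M=[-0.388  2.111 -0.033] z=[ 0.0023  0.0013 -1.    ] op=13.8
```

Request:
carry_out:
  rows:
    - [0,0,0.1,0.002,0,0]
    - [0,0,0.1,0.002,0,0]
    - [0,0,0.1,0.002,0,0]
    - [0,0,0.1,0.002,0,0]
    - [0,0,0.1,0.002,0,0]
    - [0,0,0.1,0.002,0,0]
    - [0,0,0.1,0.002,0,0]
    - [0,0,0.1,0.002,0,0]

```text
time: 19.68
tool_pos: [0.5517, -0.1559, -0.0028]
eef_rot: [-0.0, 0.625, 0.781, 0.0]
contact_force: [-9.9, -4.1, 11.0]
opening: 0.0138
```

```bash
python3 - <<'E'
from h import *
import pickle
dock(); st=ctrl.observe()
img=ctrl.grab_frame("wrist"); pickle.dump(st,open("w13.pkl","wb")); cv2.imwrite("pics/w13.png",img)
c=cam("wrist",st)
P=lambda q:R.from_euler('z',DY,degrees=True).apply(np.asarray(q,float)/1e3)+DC
big=cv2.resize(img[120:280,190:350],None,fx=4.5,fy=4.5,interpolation=cv2.INTER_CUBIC)
for seg,col in(([[-46,0,14],[0,0,14]],(0,0,255)),([[-46,0,14],[-46,-70,14]],(0,0,255)),([[0,0,14],[0,-70,14]],(0,0,255)),([[0,14,10],[0,-86,10]],(0,255,0)),([[-56,0,10],[-4,0,10]],(0,255,0))):
    a,b=((proj(c,P(seg))-[190,120]+.39)*4.5).astype(int); cv2.line(big,tuple(map(int,a)),tuple(map(int,b)),col,1)
cv2.imwrite("pics/ov13.png",big)
E
```

```text
t=19.68 tcp_dock(mm)=[-22.96 -34.42 -16.83] yaw_err=-0.08 Fdock=[-10.53  -1.83  11.02] M=[-0.458  2.134 -0.072] z=[ 2.e-04  8.e-04 -1.e+00] op=13.8
```

View pics/ov13.png

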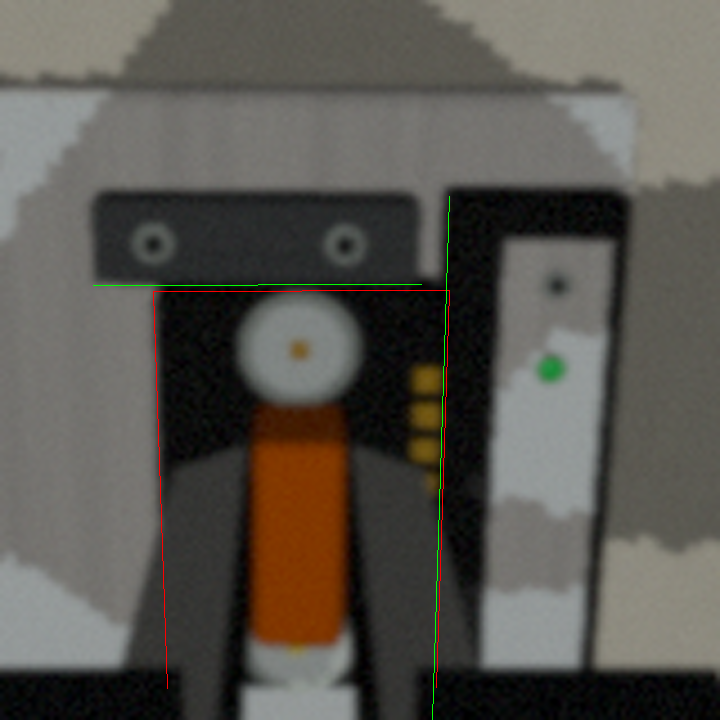

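Request:
carry_out:
  rows:
    - [0,0,0,0,0,0]
    - [0,0,0,0,0,0]
    - [0,0,0,0,0,0]
    - [0,0,0,0,0,0]
    - [0,0,0,0,0,0]
    - [0,0,0,0,0,0]
    - [0,0,0,0,0,0]
    - [0,0,0,0,0,0]

```text
time: 20.72
tool_pos: [0.5517, -0.1559, -0.0028]
eef_rot: [-0.0, 0.625, 0.781, 0.0]
contact_force: [-10.1, -5.4, 11.6]
opening: 0.0141
```

Request:
carry_out:
  rows:
    - [0,0,0,0,0,0]
    - [0,0,0,0,0,0]
    - [0,0,0,0,0,0]
    - [0,0,0,0,0,0]
    - [0,0,0,0,0,0]
    - [0,0,0,0,0,0]
    - [0,0,0,0,0,0]
    - [0,0,0,0,0,0]

```text
time: 21.72
tool_pos: [0.5517, -0.1559, -0.0028]
eef_rot: [-0.0, 0.625, 0.781, 0.0]
contact_force: [-9.8, -4.1, 11.2]
opening: 0.0139
```

```bash
python3 - <<'E'
from h import *
dock()
E
```

```text
t=21.73 tcp_dock(mm)=[-22.96 -34.42 -16.82] yaw_err=-0.08 Fdock=[-10.42  -1.82  11.23] M=[-0.426  2.154 -0.106] z=[ 2.e-04  8.e-04 -1.e+00] op=13.9
```

Request:
carry_out:
  rows:
    - [0,0,0,0,0,0]
    - [0,0,0,0,0,0]
    - [0,0,0,0,0,0]
    - [0,0,0,0,0,0]
    - [0,0,0,0,0,0]
    - [0,0,0,0,0,0]
    - [0,0,0,0,0,0]
    - [0,0,0,0,0,0]

```text
time: 22.72
tool_pos: [0.5517, -0.156, -0.0028]
eef_rot: [-0.0, 0.625, 0.781, 0.0]
contact_force: [-9.8, -2.9, 10.5]
opening: 0.0139
```

Request:
carry_out:
  rows:
    - [0,0,0,0,0,0]
    - [0,0,0,0,0,0]
    - [0,0,0,0,0,0]
    - [0,0,0,0,0,0]
    - [0,0,0,0,0,0]
    - [0,0,0,0,0,0]
    - [0,0,0,0,0,0]
    - [0,0,0,0,0,0]

```text
time: 23.72
tool_pos: [0.5517, -0.1559, -0.0028]
eef_rot: [-0.0, 0.625, 0.781, 0.0]
contact_force: [-9.8, -4.6, 11.3]
opening: 0.0141
```

```bash
python3 - <<'E'
from h import *
dock()
s=ctrl.grab_frame("scene"); cv2.imwrite("pics/s14.png",s); crop(s,300,180,400,270,7,"s14c"); dock()
E
```

```text
t=23.73 tcp_dock(mm)=[-22.97 -34.42 -16.83] yaw_err=-0.08 Fdock=[-10.54  -2.29  11.28] M=[-0.419  2.186 -0.06 ] z=[ 2.e-04  8.e-04 -1.e+00] op=14.1
t=23.77 tcp_dock(mm)=[-22.96 -34.41 -16.82] yaw_err=-0.08 Fdock=[-10.28  -2.26  10.87] M=[-0.396  2.161 -0.084] z=[ 2.e-04  8.e-04 -1.e+00] op=13.9
```

View pics/s14c.png

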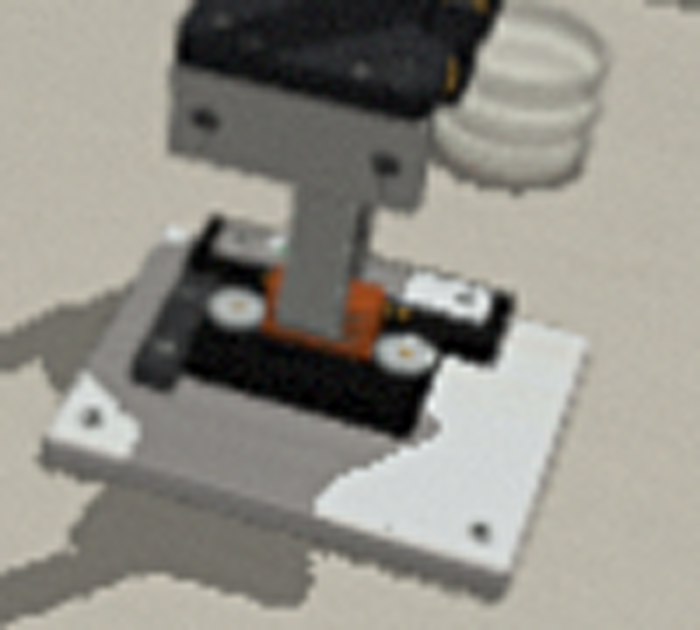

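View pics/s14.png

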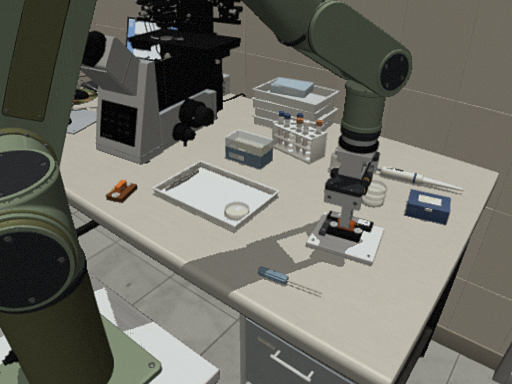

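The push is steady and holding, so I'm handing in.

```bash
python3 - <<'E'
from h import *
print(ctrl.job_done()); dock()
E
```

```text
the job is handed in; nothing more can be done
None
the job is handed in; nothing more can be done
```

The cartridge is in the dock, gold pads to the fence pins and its end against the stop. I handed it in at 23.8 s with the arm still gripping and pressing. No verdict was returned.

**What I did**
- I picked the black cartridge out of the tray by its orange rib and left the brown look-alike alone.
- My first close missed, because the fingertips end about 33 mm short of the reported TCP. The wrist and scene views agreed on this. I reopened, went lower and gripped the rib, reading 13.9 mm for its 14 mm width.
- I slid the cartridge to the stop until it touched, then forwards onto the fence pins, then diagonally down.

**Last checks**
- **Hold:** position and force stayed steady from 19.7 s to 23.8 s. I made no further adjustments after 18.8 s.
- **Force:** about 10.4 N forwards, 11 N down and 2 N against the stop, roughly 15 N in all. Grip was set to 16 N.
- **Position:** the measured position is 23.0 mm from the fence, as it should be when home. Before the hold, adding about 4 N forwards and 3 N down moved it less than 0.05 mm, so I take both fence and bed as hard contacts.
- **Tilt:** the tool was within 1 mrad of vertical.
- **Surroundings:** in the last scene picture the dish, forceps and hex driver look undisturbed. The objective case was hidden behind the gripper in that picture.

**What disagreed or is unconfirmed**
- The camera fits scattered by 1–3 mm and about 0.6° around the text's dimensions.
- I inferred that the pins are flush from position and force, since the cameras can't see them under the plate.

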